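# Refit the backup packs of the gate controller and clear its door-switch alarm

## Robot

A 7-joint arm with a two-finger parallel gripper is mounted at the origin on the work surface. World frame = base frame: x ahead of the robot, y to its left, z up, the work surface at z = 0. Lengths are in mm, angles in rad, forces in N, time in s.
With the tool pointing down it reaches from about 400 to 850 mm from the base axis. Payload 4.5 kg.
Tool frame: the origin (TCP) lies midway between the tips of the shut fingers; the grasp point (between the pads) lies 19 mm behind it (hold_point_z is the distance from the TCP to the grasp point, in mm); z points along the fingers, y is the line along which they close (so a half turn about z gives the same grasp; the last joint's range is limited). The gripper opens to 85 mm and grips with 20 to 120 N. Pads are 22 mm wide; open, the fingers measure 114 mm over their backs; the gripper's body (76 mm by 85 mm) begins 54 mm behind the grasp point. The pads swing forward as they close: fully open they stand 13 mm farther back than shut.
Start: joints at [-1.094, 0.689, -0.195, 1.565, 0.157, 0.902, -0.215], TCP at [267.779, 564.755, 231.317] pointing down, gripper open.
Joint ranges: [-3.01, 3.01], [-0.46, 2.08], [-1.47, 1.51], [0.13, 2.56], [-1, 4.14], [0.04, 2.09], [-2.66, 2.66]. Speed limits (rad/s): [2.57, 2.57, 3.14, 3.14, 3.14, 3.14, 3.14].

## Interface

Orientations are given as a 3x3 rotation matrix whose columns are the frame's x, y, z axes.
In Python, from cell import * gives the robot as it stands.
- The arm moves only by the tool send_rows, never from a script. Its argument "series" is a list of rows, each a list of 7 numbers: the shift along the tool's x, y, z normalised to -1 to 1, where 1 is 0.03 m, then the turn, a rotation vector about the tool's x, y, z normalised to -1 to 1, where 1 is 6 degrees, then the opening, from -1 (shut) to 1 (fully open), so that 0 is half open. In form: [[tx, ty, tz, wx, wy, wz, grip], ...]. A call has 1 to 10 rows; each row shifts and turns the commanded pose from where the row before left it, along the tool's axes as they then stand; what a row does not reach is not made up. A row lasts 1/12 s, in which the tool goes at most 41.7 mm and 7.16 degrees, less where a joint would pass 70% of its speed; a pose out of reach is approached as far as the arm can. A call with a number of a shift or a turn outside -1 to 1 is refused whole. A call with a gripper value outside its range is refused whole. The fingers move at their own pace and stop on an object; "force" is the grip in N (left out, the last holds). Time passes only in rows, so rows that do not move let the fingers close. It gives the time, the measured TCP pose, the force, the opening and the grip force at its end, in the units of the state.
- state(): the state, without advancing time (a new reading comes with each control period).
- grab_frame(name): name is "scene" or "top" or "wrist"; returns a dict with "image" (384x512x3 uint8, red, green, blue), "depth" (384x512 float32, mm along the optical axis (not along the pixel's ray), 0 where there is no reading), "fx", "fy", "cx", "cy" (pixels), "rvec" (rotation vector, rad) and "tvec" (3), from world to camera coordinates, as OpenCV has them. Camera axes: x right, y down, z forward; pixel columns grow to the right and rows downward; lengths in mm; the calibration is good to about 2 mm. The wrist camera is an equidistant fisheye: a pixel r from the principal point sees the ray r / f radians off the axis. A picture is of the moment at which its call begins.
- job_done(): hands the job in; it is judged then, once.
The state is a dict: "time_s": time; "qpos": joint angles; "joint_velocities": joint speeds; "joint_torque": joint torques, N m; "tool_pos": TCP position; "tool_rot": TCP orientation; "ft_force": force on the tool from outside, world axes, zero at the start; "wrist_torque": the same for the moment, N m; "gripper_width": finger opening in mm; "grip_force": force on a finger pad.
Only numpy, scipy, OpenCV 4.12 (cv2) and the standard library are available. Lean on these libraries where they do the work, as an engineer would, in place of code of your own. Each camera call takes 0.05 s, during which the arm holds its last target. There are 200 camera calls.

## Task

The mounting plate of the street-gate controller lies on the ledge with fresh backup packs standing loose to its right. Switch the isolator fully off, set every pack upright in the battery tray and slide them one after another tight together against the tray's closed end, then switch the isolator back fully on and clear the tamper alarm: press the roller of the cabinet-door switch just until it clicks, not on towards its stop, hold it there about a second and let it spring back. Leave the other things on the ledge where they are.

Things in the scene. Friction and masses are not known exactly. Their poses are not given: they have to be found in the camera images.
- panel: Steel mounting plate 340 x 400 x 8 mm lying flat, fixed. Origin: centre of its underside; x away from the robot, y left, z up; yaw up to 0.15. On it (x, y, mm): battery tray centre line x = -85; terminal strip x = 8, 28 high; isolator body 125 x 76 at (85, 115), 68 high over the ledge; controller 100 x 90 at (95, 5), 57 high; door-switch body 74 x 28 at (95, -145), 73 high.
- tray_end (a point): Closed end of the aluminium battery tray: middle of the end wall's inner face, on the tray floor (11 mm above the ledge; axes as the panel's). The tray runs 265 mm from here to panel -y and is open there. Inside 112 mm wide (x); side walls 17 mm, end wall 34 mm high above the floor. Packs lie with their length along panel x; n packs pushed home fill 44 n mm from here; room for five.
- isolator (a joint): Isolator toggle: white paddle 11 mm thick, 30 mm wide (panel y), hinged about panel y. 0 = off, leaning 0.45 rad towards the robot (panel -x); 0.9 = on, leaning 0.45 rad away (+x). It is stiff (about 3 N sideways near the tip), stays where it is left, and has firm stops at both ends.
- isolator_tip (a point): Middle of the toggle paddle's free end, 60 mm from its hinge axis; moves with it. At either end of the swing it is 26 mm in panel x from the hinge axis and 39 mm above the isolator's top face.
- isolator_pivot (a point): On the toggle's hinge axis, 15 mm below the isolator's top face (that face is 68 mm above the ledge).
- door_switch (a joint): Lever of the cabinet-door microswitch: steel arm hinged at the panel +x end of the black body, rising 0.45 rad towards -x, white roller at its free end. 0 = free, grows as the roller is pressed down. Clicks at 0.16 (roller 9 mm down); beyond 0.28 (16 mm) is damaging overtravel; hard stop 0.36. The spring gives about 3 N at first, 5 N at the click, 6.5 N at 0.28.
- roller (a point): Centre of the white roller (radius 10 mm, 16 mm wide along panel y), 60 mm from the lever's hinge. Free, it is 105 mm above the ledge (roller top 115 mm) and 32 mm above the top of the switch body under it. Press it from straight above.
- pack1: Backup pack: grey plastic block 100 (x) x 44 (y) x 42 mm high (z) with a white label on top, about 0.35 kg; origin: centre of its underside, z up. Five look alike, 3 to 5 are present. Stands on the ledge right of the panel with its length roughly along x.
- pack2: Backup pack: grey plastic block 100 (x) x 44 (y) x 42 mm high (z) with a white label on top, about 0.35 kg; origin: centre of its underside, z up. Five look alike, 3 to 5 are present. Stands on the ledge right of the panel with its length roughly along x.
- pack3: Backup pack: grey plastic block 100 (x) x 44 (y) x 42 mm high (z) with a white label on top, about 0.35 kg; origin: centre of its underside, z up. Five look alike, 3 to 5 are present. Stands on the ledge right of the panel with its length roughly along x.
- pack4: Backup pack: grey plastic block 100 (x) x 44 (y) x 42 mm high (z) with a white label on top, about 0.35 kg; origin: centre of its underside, z up. Five look alike, 3 to 5 are present. Stands on the ledge right of the panel with its length roughly along x.
- pack5: Backup pack: grey plastic block 100 (x) x 44 (y) x 42 mm high (z) with a white label on top, about 0.35 kg; origin: centre of its underside, z up. Five look alike, 3 to 5 are present. Stands on the ledge right of the panel with its length roughly along x.
- bowl: Bystander: pale blue ceramic bowl, 150 mm across, 55 mm high, with a glass marble in it, left of the panel; origin centre of its underside.
- flashlight: Bystander: orange flashlight lying on the left, nearer the robot than the case, 150 mm long, 48 mm thick; origin under its middle.
- case: Bystander: silver sunglasses case 165 x 66 x 55 mm left of the panel; origin centre of its underside.
- meter: Bystander: black multimeter 150 x 76 x 38 mm (50 at its dial) at the far right; origin centre of its underside.
- screwdriver: Bystander: screwdriver 200 mm long lying along the right edge beyond the packs; origin under its middle.

How it is judged:
By the outcome, as a careful person would: the job done as asked, in the order asked, and still so for the second after the job is handed in, with the robot touching nothing.
Of pack1, pack2, pack3, pack4, pack5 only 3 to 5 are there at a start; the rules pass over those that are not, and their reading is None.
At some moment in a run one of pack1, pack2, pack3, pack4, pack5 may be knocked a few centimetres aside while the robot is not near it.
Once in a run the grip may slacken for a moment while it holds something.
It also fails if it takes over 210 s, if anything falls off the work surface, if the arm or the gripper's body presses on something with over 40 N, if the wrist force passes 120 N, or if a joint passes its speed limit or range.

## Working session

There is one attempt and no reset: what is moved stays moved. The work goes in short steps, Python scripts to look and compute and a tool call to move; the robot and the scene stay as the last step left them, time stands still between calls to the robot, and variables do not carry over. Pictures are saved under pics/ and viewed, at most 14 in all, crops included, and the job is handed in when it is done.

Besides the shell and the picture viewer there is one more tool, called after ">>>" in YAML: its name, and indented under it one key for each argument. send_rows: Moves the arm, as the interface text tells. Scaled input: -1 to 1 covers 0.03 m each way for a shift and 6 degrees each way for a turn. Its arguments: {"type":"object","properties":{"series":{"type":"array","items":{"type":"array","items":{"type":"number","minimum":-1,"maximum":1}}},"force":{"type":"number"}},"required":["series"]}

```bash
ls; mkdir -p pics
cat > h.py <<'E'
from cell import *
import numpy as np, cv2
def save(n,f): cv2.imwrite(f'pics/{f}.png',cv2.cvtColor(n['image'],cv2.COLOR_RGB2BGR))
def world(fr):
    d=fr['depth'];v,u=np.mgrid[0:d.shape[0],0:d.shape[1]]
    P=np.stack([(u-fr['cx'])/fr['fx']*d,(v-fr['cy'])/fr['fy']*d,d],-1)
    R=cv2.Rodrigues(np.array(fr['rvec'],float))[0]
    return (P-np.array(fr['tvec']).ravel())@R
E
python3 - <<'E'
from h import *
s=state();print(s)
for c in('top','scene'):
    f=grab_frame(c);save(f,c+'0');np.savez(c+'0.npz',**f)
    W=world(f);print(c,f['fx'],cv2.Rodrigues(np.array(f['rvec'],float))[0].round(3),f['tvec'])
E
```

```text
pics
{'time_s': 0.0, 'qpos': array([-1.09416313,  0.6899888 , -0.1945622 ,  1.56637354,  0.15730446,
        0.90247515, -0.21511023]), 'joint_velocities': array([-1.61010303e-03,  1.09361490e-03,  5.31376478e-05,  1.28987006e-03,
        1.01312928e-03,  2.94335922e-04,  6.24784128e-04]), 'joint_torque': array([ 7.34200148e-04, -5.39607060e+01, -1.26603238e+00, -1.58544677e+01,
        9.15533194e-03,  9.38387413e-03,  7.07639600e-06]), 'tool_pos': array([267.55356267, 564.10855096, 230.47439524]), 'tool_rot': array([[-9.03591766e-01,  4.28394020e-01, -6.96295214e-04],
       [ 4.28394573e-01,  9.03590147e-01, -1.71342897e-03],
       [-1.04857230e-04, -1.84652940e-03, -9.99998290e-01]]), 'ft_force': array([-0.18416884, -0.23381258,  0.17571556]), 'wrist_torque': array([-0.02277484,  0.03363724,  0.05748478]), 'grip_force': 0.0, 'gripper_width': 85.27083422620926}
top 361.65372798709507 [[-0.023 -1.    -0.01 ]
 [-0.989  0.024 -0.146]
 [ 0.146  0.007 -0.989]] [  27.86938364  532.27065198 1156.18691573]
scene 383.1428758814523 [[-0.859  0.511 -0.014]
 [ 0.395  0.646 -0.653]
 [-0.325 -0.567 -0.757]] [ 482.07249252 -142.23258226 1757.92897977]
```

View pics/top0.png

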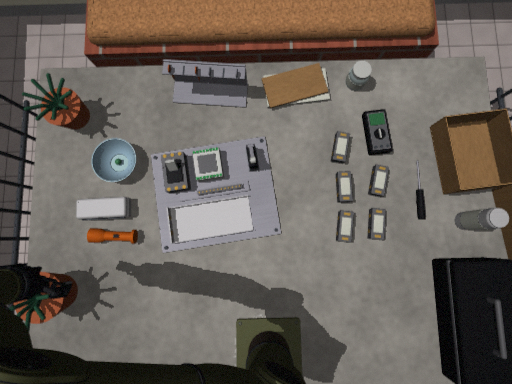

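View pics/scene0.png

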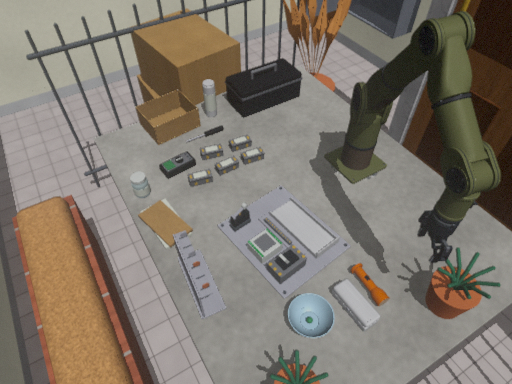

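The top view shows the panel with corners near (152,153), (267,138), (281,236) and (163,250). Five packs stand near (342,147), (345,186), (380,180), (345,226) and (377,223). The isolator is at (175,170), the door switch at (252,157), and the tray is centred at about (212,220).

```bash
cat >> h.py <<'E'
def packs(f):
    W=world(f);z=W[...,2]
    m=((z>34)&(z<50)&(W[...,1]<-70)&(W[...,0]<760)&(W[...,0]>330)).astype(np.uint8)
    n,l,st,_=cv2.connectedComponentsWithStats(m)
    for i in range(1,n):
        if st[i,4]<60: continue
        p=W[l==i];r=cv2.minAreaRect(p[:,:2].astype(np.float32))
        print('blob',np.round(p.mean(0),1),[np.round(k,1) for k in r],st[i,4])
E
python3 - <<'E'
from h import *
f=dict(np.load('top0.npz'));packs(f)
W=world(f);z=W[...,2]
print('ledge z',np.median(z[270:300,150:230]), 'plate z',np.median(z[205:212,160:166]),z[240:246,205:225].mean())
m=((z>4)&(z<130)).astype(np.uint8);m[:, :148]=0;m[:,290:]=0;m[:132]=0;m[258:]=0
n,l,st,_=cv2.connectedComponentsWithStats(m);i=1+st[1:,4].argmax()
p=W[l==i];r=cv2.minAreaRect(p[:,:2].astype(np.float32));print('panel',r,cv2.boxPoints(r))
s=dict(np.load('scene0.npz'));packs(s)
def crop(f,a,b,c,d,k,n): cv2.imwrite(f'pics/{n}.png',cv2.resize(cv2.cvtColor(f['image'][a:b,c:d],cv2.COLOR_RGB2BGR),None,fx=k,fy=k,interpolation=cv2.INTER_CUBIC))
crop(f,132,255,148,288,5,'panel')
for (n,z0,z1) in(('tip',100,115),('iso',60,72),('roller',108,125),('sw',68,78),('tray',25,50)):
    q=p[(p[:,2]>z0)&(p[:,2]<z1)];
    for side in(0,1):
        k=q[(q[:,1]>50)] if side else q[q[:,1]<50]
        if len(k): print(n,side,len(k),k.mean(0).round(1),k.min(0).round(),k.max(0).round())
E
```

```text
blob [ 695.6 -388.5   39.7] [array([ 696.3, -389.9]), array([131.6,  75. ]), np.float64(5.5)] 769
blob [ 639.8 -783.5   42.3] [array([ 636.2, -784.6]), array([232.2,  52.2]), np.float64(18.3)] 246
blob [ 605.8 -592.2   42.2] [array([ 609.3, -591.2]), array([237.8,   6.5]), np.float64(5.7)] 183
blob [ 653.4 -260.3   41.4] [array([ 654.8, -261.2]), array([ 44.7, 100.8]), np.float64(78.1)] 391
blob [ 536.4 -380.6   41.7] [array([ 536.9, -381.3]), array([ 45.1, 100.4]), np.float64(77.3)] 408
blob [ 518.  -265.1   41.3] [array([ 519.6, -266. ]), array([99.6, 44.6]), np.float64(0.6)] 407
blob [ 465.8 -772.9   42.3] [array([ 465.6, -773.5]), array([75.9,  7.9]), np.float64(6.1)] 75
blob [ 393.8 -364.4   41.6] [array([ 393.7, -365.4]), array([44.3, 99.8]), np.float64(82.9)] 433
blob [ 388.1 -260.3   41.6] [array([ 388.3, -261.2]), array([45. , 99.8]), np.float64(82.6)] 428
ledge z -0.8446005291983703 plate z 6.5168608133631425 15.673312691571034
panel ((507.5665283203125, 167.4256134033203), (348.3031921386719, 402.04083251953125), 8.281675338745117) [[306.27606   341.26505  ]
 [364.1859    
[... 893 characters left out ...]
y([ 656.3, -257.6]), array([52.7, 99.4]), np.float64(75.3)] 184
tip 0 34 [600.3  35.1 109.9] [591.  27. 100.] [615.  43. 115.]
tip 1 40 [602.  296.1 105.5] [595. 282. 101.] [611. 311. 111.]
iso 0 44 [613.3  34.2  69.6] [587.  21.  62.] [658.  50.  72.]
iso 1 416 [573.6 283.5  64.6] [515.  53.  60.] [656. 337.  72.]
roller 0 27 [600.   34.1 112.5] [592.  26. 109.] [609.  42. 116.]
roller 1 6 [602.4 293.  109.7] [600. 282. 108.] [606. 307. 111.]
sw 0 88 [617.7  35.2  72.6] [588.  21.  68.] [660.  50.  78.]
sw 1 87 [581.1 266.4  70.2] [542.  52.  68.] [658. 314.  78.]
tray 0 37 [591.1  31.2  31.6] [383.  18.  25.] [666.  49.  49.]
tray 1 586 [503.9 202.9  34.5] [347.  52.  25.] [660. 321.  50.]
```

View pics/panel.png

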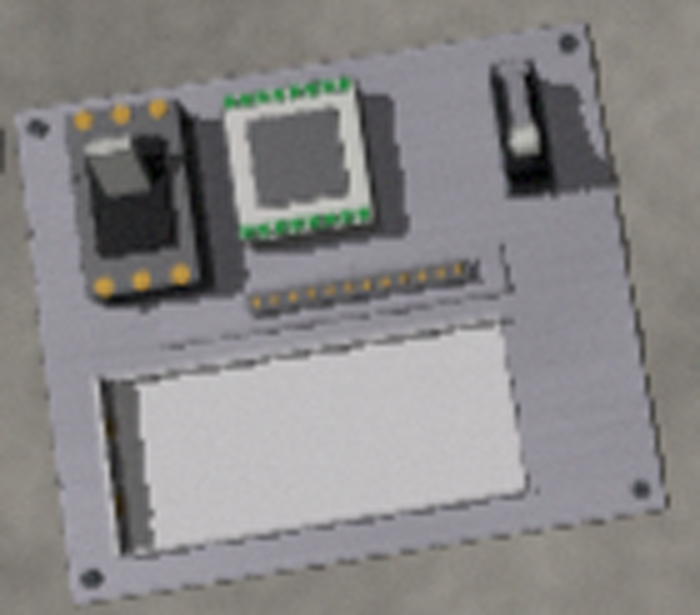

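```bash
cat >> h.py <<'E'
TH=np.deg2rad(8.28)
PC=np.array([507.5,167.4])
def Rz(a): return np.array([[np.cos(a),-np.sin(a)],[np.sin(a),np.cos(a)]])
def p2w(x,y): return PC+Rz(TH)@np.array([x,y])
def w2p(x,y): return Rz(TH).T@(np.array([x,y])-PC)
def pose():
    s=state();R=s['tool_rot'];return np.r_[s['tool_pos'],np.arctan2(-R[1,0],-R[0,0])],R,s
def plan(wps,start=None):
    """wps: (x,y,z,yawdeg,grip,step_mm[,hold rows]) ; prints rows for send_rows, simulating rounded rows"""
    import json
    if start is None:
        p,R,s=pose()
        tilt=cv2.Rodrigues(R.T@np.c_[[-np.cos(p[3]),-np.sin(p[3]),0],[-np.sin(p[3]),np.cos(p[3]),0],[0,0,-1]])[0].ravel()
        if np.abs(tilt[:2]).max()>.004: print('tilt deg',np.rad2deg(tilt))
    else: p=np.array(start,float)
    rows=[]
    for w in wps:
        x,y,z,a,g,st=w[:6]; a=np.deg2rad(a)
        n=int(max(1,np.ceil(np.linalg.norm(np.array([x,y,z])-p[:3])/st-.05),np.ceil(abs(np.rad2deg(a-p[3]))/5.9)))
        for k in range(n):
            f=1/(n-k); d=(np.array([x,y,z])-p[:3])*f; da=(a-p[3])*f
            t=Rz(p[3]).T@d[:2]
            r=[round(v,2)+0. for v in(-t[0]/30,t[1]/30,-d[2]/30,0,0,-np.rad2deg(da)/6)]
            p[:2]+=Rz(p[3])@np.array([-r[0],r[1]])*30; p[2]-=r[2]*30; p[3]-=np.deg2rad(r[5]*6)
            rows.append(r+[g])
        rows+= [[0,0,0,0,0,0,g]]*(w[6] if len(w)>6 else 0)
    for i in range(0,len(rows),10): print(json.dumps(rows[i:i+10]).replace('.0,',',').replace(' ',''))
    print('end',p.round(1))
def where():
    p,R,s=pose();print('t',round(s['time_s'],1),'tcp',p[:3].round(1),'yaw',np.rad2deg(p[3]).round(1),'panel',w2p(*p[:2]).round(1),'F',s['ft_force'].round(1),'w',round(s['gripper_width'],1),'g',round(s['grip_force'],1))
E
python3 - <<'E'
from h import *
for c in('top','scene'):
    W=world(dict(np.load(c+'0.npz')));P=W.copy();P[...,:2]=(W[...,:2]-PC)@Rz(TH)
    P=P.reshape(-1,3);x,y,z=P.T;print(c)
    def q(n,m):
        k=P[m];print(n,len(k),k.mean(0).round(1),np.percentile(k,3,0).round(1),np.percentile(k,97,0).round(1))
    near=(abs(x)<200)&(abs(y)<220)
    q('plate',near&(abs(z-7)<4))
    q('endwall',near&(abs(z-44.5)<4)&(x<-10))
    q('floor',near&(z>8.5)&(z<12.5)&(x<-10))
    q('sidewall',near&(z>23)&(z<30)&(x<-10))
    q('isobody',near&(abs(z-67)<4)&(y>40)&(x>0))
    q('isotip',near&(z>99)&(y>40)&(x>0))
    q('ctrl',near&(abs(z-56)<4)&(abs(y)<55)&(x>30))
    q('swbody',near&(abs(z-72)<4)&(y<-110)&(x>0))
    q('roller',near&(z>108)&(y<-110)&(x>0))
c=p2w(150,115)
print('path');plan([(267.6,564.1,215,8.3,-1,28),(*p2w(138,118),170,8.3,-1,28),(*p2w(138,118),120,8.3,-1,28,2)])
E
```

```text
top
plate 7324 [-17.8 -16.6   7.4] [-162.2 -192.7    3.5] [167.5 192.9  10.7]
endwall 49 [-79.8 157.6  43.5] [-134.   155.4   40.6] [-29.2 160.   46.7]
floor 2312 [-86.1   4.9  10.2] [-158.8 -183.9    8.6] [-16.9 178.9  12.3]
sidewall 154 [-81.5  37.8  26.9] [-140.4 -101.3   23.3] [-22.1 156.4  29.8]
isobody 242 [ 81.  111.9  66.6] [52.2 89.8 63.4] [125.3 138.5  70.3]
isotip 43 [111.7 114.3 105.1] [106.3 100.1  99.6] [118.3 128.3 110.8]
ctrl 566 [96.7  4.2 55. ] [ 51.4 -35.7  52.2] [143.5  44.3  59.2]
swbody 92 [  92.1 -145.3   72.2] [  61.6 -158.7   69. ] [ 130.9 -131.8   75.4]
roller 27 [  72.3 -145.3  112.5] [  64.6 -152.6  109. ] [  81.2 -138.   115.5]
scene
plate 3837 [ 6.8 15.5  7.5] [-162.2 -188.6    3.4] [175.  200.4  10.8]
endwall 36 [-80.4 161.2  44.7] [-134.5  158.9   41.1] [-25.2 163.9  47.3]
floor 1209 [-84.1  18.8  10.4] [-156.9 -175.8    8.6] [-15.4 194.6  12.3]
sidewall 165 [-74.8  54.5  26.3] [-139.6  -94.9   23.3] [-18.6 163.2  29.9]
isobody 246 [ 91.2 120.1  66.9] [45.6 93.4 63.5] [135.1 147.4  70.6]
isotip 31 [117.1 118.7 106.4] [111.1 104.9 101.5] [121.9 131.7 11
[... 248 characters left out ...]
0,0,-0.94,-1],[0,0,0.09,0,0,-0.93,-1],[0,0,0.08,0,0,-0.94,-1],[0,0,0.09,0,0,-0.93,-1],[0,0,0.08,0,0,-0.94,-1],[0,0,0.09,0,0,-0.93,-1],[-0.66,-0.64,0.09,0,0,0,-1],[-0.66,-0.64,0.09,0,0,0,-1],[-0.66,-0.64,0.09,0,0,0,-1],[-0.66,-0.65,0.09,0,0,0,-1]]
[[-0.66,-0.64,0.09,0,0,0,-1],[-0.66,-0.65,0.1,0,0,0,-1],[-0.66,-0.64,0.09,0,0,0,-1],[-0.67,-0.65,0.1,0,0,0,-1],[-0.66,-0.64,0.09,0,0,0,-1],[-0.67,-0.65,0.1,0,0,0,-1],[-0.66,-0.64,0.09,0,0,0,-1],[-0.67,-0.65,0.1,0,0,0,-1],[-0.66,-0.64,0.09,0,0,0,-1],[-0.67,-0.65,0.1,0,0,0,-1]]
[[-0.66,-0.64,0.09,0,0,0,-1],[-0.67,-0.65,0.1,0,0,0,-1],[0,0,0.83,0,0,0,-1],[0,0,0.84,0,0,0,-1],[0,0,0,0,0,0,-1],[0,0,0,0,0,0,-1]]
end [6.272e+02 3.040e+02 1.199e+02 1.000e-01]
```

```bash
cat >> h.py <<'E'
PC=PC+Rz(TH)@np.array([4.5,1.5])
E
python3 - <<'E'
from h import *
plan([(380,500,215,8.3,-1,28),(*p2w(141,115),150,8.3,-1,29,2)])
E
```

```text
[[-0.72,-0.05,0.09,0,0,-0.94,-1],[-0.71,-0.13,0.09,0,0,-0.93,-1],[-0.69,-0.19,0.08,0,0,-0.94,-1],[-0.67,-0.26,0.09,0,0,-0.93,-1],[-0.64,-0.32,0.08,0,0,-0.94,-1],[-0.61,-0.39,0.09,0,0,-0.93,-1],[-0.62,-0.64,0.18,0,0,0,-1],[-0.62,-0.64,0.18,0,0,0,-1],[-0.62,-0.64,0.18,0,0,0,-1],[-0.62,-0.64,0.18,0,0,0,-1]]
[[-0.62,-0.64,0.18,0,0,0,-1],[-0.62,-0.64,0.18,0,0,0,-1],[-0.62,-0.64,0.18,0,0,0,-1],[-0.62,-0.64,0.18,0,0,0,-1],[-0.62,-0.65,0.18,0,0,0,-1],[-0.62,-0.64,0.18,0,0,0,-1],[-0.63,-0.65,0.18,0,0,0,-1],[-0.62,-0.64,0.19,0,0,0,-1],[0,0,0,0,0,0,-1],[0,0,0,0,0,0,-1]]
end [6.346e+02 3.037e+02 1.499e+02 1.000e-01]
```

>>> send_rows:
  series:
    - [-0.72, -0.05, 0.09, 0, 0, -0.94, -1]
    - [-0.71, -0.13, 0.09, 0, 0, -0.93, -1]
    - [-0.69, -0.19, 0.08, 0, 0, -0.94, -1]
    - [-0.67, -0.26, 0.09, 0, 0, -0.93, -1]
    - [-0.64, -0.32, 0.08, 0, 0, -0.94, -1]
    - [-0.61, -0.39, 0.09, 0, 0, -0.93, -1]
    - [-0.62, -0.64, 0.18, 0, 0, 0, -1]
    - [-0.62, -0.64, 0.18, 0, 0, 0, -1]
    - [-0.62, -0.64, 0.18, 0, 0, 0, -1]
    - [-0.62, -0.64, 0.18, 0, 0, 0, -1]

```text
time_s: 0.93
tool_pos: [465.8, 434.1, 193.4]
tool_rot: [[-0.99, -0.144, -0.001], [-0.144, 0.99, -0.001], [0.001, -0.001, -1.0]]
ft_force: [-0.0, -0.6, 1.2]
gripper_width: -0.0
grip_force: 0.0
```

>>> send_rows:
  series:
    - [-0.62, -0.64, 0.18, 0, 0, 0, -1]
    - [-0.62, -0.64, 0.18, 0, 0, 0, -1]
    - [-0.62, -0.64, 0.18, 0, 0, 0, -1]
    - [-0.62, -0.64, 0.18, 0, 0, 0, -1]
    - [-0.62, -0.65, 0.18, 0, 0, 0, -1]
    - [-0.62, -0.64, 0.18, 0, 0, 0, -1]
    - [-0.63, -0.65, 0.18, 0, 0, 0, -1]
    - [-0.62, -0.64, 0.19, 0, 0, 0, -1]
    - [0, 0, 0, 0, 0, 0, -1]
    - [0, 0, 0, 0, 0, 0, -1]

```text
time_s: 1.77
tool_pos: [635.9, 301.3, 149.2]
tool_rot: [[-0.99, -0.14, -0.001], [-0.14, 0.99, -0.002], [0.001, -0.002, -1.0]]
ft_force: [-1.4, 0.5, -0.1]
gripper_width: 0.2
grip_force: 0.0
```

Run:
```python
from h import *
where()
f=grab_frame('wrist');save(f,'w1');np.savez('w1.npz',**f)
print({k:f[k] for k in('fx','fy','cx','cy','rvec','tvec')})
X=p2w(141,115)
plan([(*X,91,8.3,-1,20,2),(*p2w(105,115),91,8.3,-1,8),(*p2w(86,115),91,8.3,-1,5,1)])
```

```text
t 1.8 tcp [635.9 301.3 149.2] yaw 8.0 panel [141.9 112.5] F [-1.4  0.5 -0.1] w 0.2 g 0.0
{'fx': 297.3186396354542, 'fy': 297.3186396354542, 'cx': 255.80464293154864, 'cy': 193.19619559425, 'rvec': array([-1.90172042, -2.19027788, -0.36379034]), 'tvec': array([-209.76813899, -650.49186066,   86.29925797])}
[[0,0,0.65,0,0,0,-1],[0,0,0.65,0,0,-0.01,-1],[-0.01,-0.01,0.66,0,0,0,-1],[0,0,0,0,0,0,-1],[0,0,0,0,0,0,-1],[0.24,0,0,0,0,0,-1],[0.24,0,0,0,0,0,-1],[0.24,0,0,0,0,0,-1],[0.24,0,0,0,0,0,-1],[0.24,0,0,0,0,0,-1]]
[[0.16,0,0,0,0,0,-1],[0.16,0,0,0,0,0,-1],[0.16,0,0,0,0,0,-1],[0.16,0,0,0,0,0,-1],[0,0,0,0,0,0,-1]]
end [5.802e+02 2.956e+02 9.100e+01 1.000e-01]
```

View pics/w1.png

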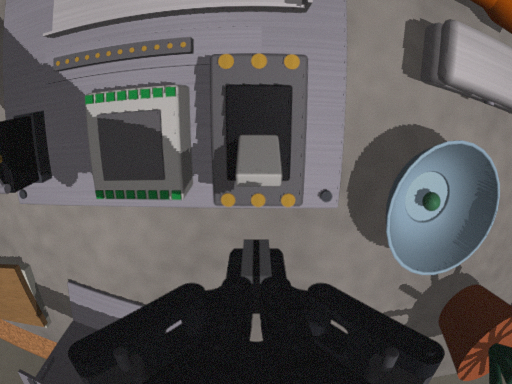

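The paddle's free end spans (236–281, 184) in the wrist view, just ahead of the closed fingers at (257,240). I'll check the position with the wrist depth.

```bash
cat >> h.py <<'E'
def wworld(fr):
    d=fr['depth'];v,u=np.mgrid[0:d.shape[0],0:d.shape[1]].astype(float)
    a=(u-fr['cx'])/fr['fx'];b=(v-fr['cy'])/fr['fy'];r=np.hypot(a,b)+1e-9;t=np.tan(np.minimum(r,1.5))/r
    P=np.stack([a*t*d,b*t*d,d],-1)
    R=cv2.Rodrigues(np.array(fr['rvec'],float))[0]
    return (P-np.array(fr['tvec']).ravel())@R
E
python3 - <<'E'
from h import *
f=dict(np.load('w1.npz'));W=wworld(f);P=W.copy();P[...,:2]=(W[...,:2]-PC)@Rz(TH)
ok=f['depth']>0
for n,sl,z0,z1 in(('tip',np.s_[130:190,232:286],100,112),('isotop',np.s_[50:210,205:310],62,70),('ctrl',np.s_[80:202,85:192],52,60)):
    k=P[sl][ok[sl]&(P[sl][...,2]>z0)&(P[sl][...,2]<z1)];print(n,len(k),k.mean(0).round(1),np.percentile(k,2,0).round(1),np.percentile(k,98,0).round(1))
E
```

```text
tip 1023 [108.7 114.5 106.6] [102.7 100.4 100.4] [116.4 128.8 110. ]
isotop 4682 [ 76.  115.2  67.9] [30.  90.1 62.1] [140.5 140.3  69.8]
ctrl 9895 [93.5  9.1 55.7] [ 48.3 -36.2  52.4] [141.4  48.2  58.8]
```

>>> send_rows:
  series:
    - [0, 0.05, 0.65, 0, 0, 0, -1]
    - [0, 0.05, 0.65, 0, 0, -0.01, -1]
    - [0, 0, 0.66, 0, 0, 0, -1]
    - [0, 0, 0, 0, 0, 0, -1]
    - [0, 0, 0, 0, 0, 0, -1]
    - [0.24, 0, 0, 0, 0, 0, -1]
    - [0.24, 0, 0, 0, 0, 0, -1]
    - [0.24, 0, 0, 0, 0, 0, -1]
    - [0.24, 0, 0, 0, 0, 0, -1]
    - [0.24, 0, 0, 0, 0, 0, -1]

```text
time_s: 2.65
tool_pos: [599.6, 302.8, 93.6]
tool_rot: [[-0.989, -0.145, 0.004], [-0.145, 0.989, 0.002], [-0.004, 0.002, -1.0]]
ft_force: [3.7, 2.1, 2.4]
gripper_width: 0.2
grip_force: 1.6
```

>>> send_rows:
  series:
    - [0.16, 0, 0, 0, 0, 0, -1]
    - [0.16, 0, 0, 0, 0, 0, -1]
    - [0.16, 0, 0, 0, 0, 0, -1]
    - [0.16, 0, 0, 0, 0, 0, -1]
    - [0, 0, 0, 0, 0, 0, -1]

```text
time_s: 3.07
tool_pos: [578.2, 299.0, 91.3]
tool_rot: [[-0.989, -0.146, -0.002], [-0.146, 0.989, -0.001], [0.002, -0.0, -1.0]]
ft_force: [1.1, 1.4, 0.5]
gripper_width: -0.1
grip_force: 0.7
```

```bash
python3 -c "
from h import *
where()"
```

```text
t 3.1 tcp [578.2 299.   91.3] yaw 8.4 panel [ 84.4 118.6] F [1.1 1.4 0.5] w -0.1 g 0.7
```

>>> send_rows:
  series:
    - [0.1, 0, 0, 0, 0, 0, -1]
    - [0.1, 0, 0, 0, 0, 0, -1]

```text
time_s: 3.23
tool_pos: [577.3, 298.7, 92.1]
tool_rot: [[-0.989, -0.144, 0.007], [-0.144, 0.99, 0.002], [-0.007, 0.002, -1.0]]
ft_force: [13.4, 2.0, -1.5]
gripper_width: -0.1
grip_force: 5.4
```

>>> send_rows:
  series:
    - [0.05, 0, 0, 0, 0, 0, -1]
    - [0, 0, 0, 0, 0, 0, -1]

```text
time_s: 3.4
tool_pos: [577.0, 298.6, 92.7]
tool_rot: [[-0.99, -0.144, 0.009], [-0.144, 0.99, 0.003], [-0.009, 0.002, -1.0]]
ft_force: [11.2, 2.2, -1.7]
gripper_width: 0.2
grip_force: 4.7
```

```bash
python3 -c "
from h import *
plan([(*p2w(100,115),95,8.3,-1,10),(*p2w(100,115),170,8.3,-1,28),(420,60,210,8.3,1,29,2)])"
```

```text
tilt deg [1.10704100e-01 5.17139302e-01 4.99599168e-04]
[[-0.28,-0.06,-0.04,0,0,0,-1],[-0.28,-0.05,-0.04,0,0,-0.01,-1],[0,0,-0.83,0,0,0,-1],[0,0,-0.83,0,0,0,-1],[0,0,-0.84,0,0,0,-1],[0.63,-0.64,-0.12,0,0,0,1],[0.63,-0.64,-0.12,0,0,0,1],[0.63,-0.64,-0.12,0,0,0,1],[0.63,-0.64,-0.12,0,0,0,1],[0.62,-0.63,-0.12,0,0,0,1]]
[[0.63,-0.64,-0.12,0,0,0,1],[0.62,-0.63,-0.12,0,0,0,1],[0.63,-0.64,-0.12,0,0,0,1],[0.62,-0.63,-0.12,0,0,0,1],[0.63,-0.64,-0.13,0,0,0,1],[0.62,-0.63,-0.12,0,0,0,1],[0,0,0,0,0,0,1],[0,0,0,0,0,0,1]]
end [4.20e+02 6.01e+01 2.10e+02 1.00e-01]
```

>>> send_rows:
  series:
    - [-0.4, 0, 0, 0, 0, 0, -1]
    - [-0.4, 0, 0, 0, 0, 0, -1]
    - [0, 0, -0.83, 0, 0, 0, -1]
    - [0, 0, -0.83, 0, 0, 0, -1]
    - [0, 0, -0.84, 0, 0, 0, -1]
    - [0.63, -0.64, -0.12, 0, 0, 0, 1]
    - [0.63, -0.64, -0.12, 0, 0, 0, 1]
    - [0.63, -0.64, -0.12, 0, 0, 0, 1]
    - [0.63, -0.64, -0.12, 0, 0, 0, 1]
    - [0.62, -0.63, -0.12, 0, 0, 0, 1]

```text
time_s: 4.23
tool_pos: [513.6, 191.0, 184.0]
tool_rot: [[-0.989, -0.145, -0.005], [-0.145, 0.989, -0.003], [0.005, -0.002, -1.0]]
ft_force: [0.2, 0.1, 0.2]
gripper_width: 60.4
grip_force: 0.0
```

>>> send_rows:
  series:
    - [0.63, -0.64, -0.12, 0, 0, 0, 1]
    - [0.62, -0.63, -0.12, 0, 0, 0, 1]
    - [0.63, -0.64, -0.12, 0, 0, 0, 1]
    - [0.62, -0.63, -0.12, 0, 0, 0, 1]
    - [0.63, -0.64, -0.13, 0, 0, 0, 1]
    - [0.62, -0.63, -0.12, 0, 0, 0, 1]
    - [0, 0, 0, 0, 0, 0, 1]
    - [0, 0, 0, 0, 0, 0, 1]

```text
time_s: 4.9
tool_pos: [419.6, 61.9, 206.3]
tool_rot: [[-0.99, -0.143, -0.004], [-0.143, 0.99, -0.002], [0.004, -0.002, -1.0]]
ft_force: [0.9, 0.2, 0.6]
gripper_width: 85.5
grip_force: 0.0
```

```bash
cat >> h.py <<'E'
def findpacks(show=True):
    """list of (x,y,yawdeg) of pack tops right of the panel: top view, shifted to mid of both cameras"""
    f=grab_frame('top');W=world(f);z=W[...,2];out=[]
    m=((z>34)&(z<50)&(W[...,1]<-70)&(W[...,1]>-560)&(W[...,0]<760)&(W[...,0]>300)).astype(np.uint8)
    n,l,st,_=cv2.connectedComponentsWithStats(m)
    for i in range(1,n):
        if not 250<st[i,4]<560: continue
        (x,y),(w,h),a=cv2.minAreaRect(W[l==i][:,:2].astype(np.float32))
        if w<h: a-=90
        out.append((x+1.5,y+2.5,a)); 
        if show: print('pack',np.round(out[-1],1),round(w),round(h))
    return out
E
python3 - <<'E'
from h import *
where()
f=grab_frame('top')
P=world(f);P[...,:2]=(P[...,:2]-PC)@Rz(TH)
k=P[(P[...,2]>99)&(P[...,1]>40)&(P[...,0]>20)&(P[...,0]<150)&(P[...,1]<180)];print('tip',k.mean(0),len(k))
pk=findpacks()
x,y,a=min(pk,key=lambda p:p[0]-p[1])
plan([(x,y,120,a,1,29,1),(x,y,60,a,1,20,1)])
E
```

```text
t 4.9 tcp [419.6  61.9 206.3] yaw 8.2 panel [-106.7  -93.3] F [0.9 0.2 0.6] w 85.5 g 0.0
tip [ 60.72989157 112.73683657 105.26223036] 39
pack [ 656.3 -258.7  -11.6] 45 102
pack [ 538.9 -379.2  -13.9] 45 101
pack [ 521.  -263.3    1. ] 100 45
pack [ 395.6 -362.6   -7.7] 46 100
pack [ 390.  -258.6   -8.8] 45 100
[[0.22,-0.87,0.24,0,0,0.24,1],[0.2,-0.88,0.24,0,0,0.24,1],[0.17,-0.88,0.24,0,0,0.24,1],[0.15,-0.89,0.24,0,0,0.24,1],[0.13,-0.89,0.24,0,0,0.24,1],[0.11,-0.9,0.24,0,0,0.24,1],[0.08,-0.9,0.24,0,0,0.24,1],[0.06,-0.9,0.24,0,0,0.24,1],[0.04,-0.9,0.24,0,0,0.24,1],[0.01,-0.9,0.24,0,0,0.24,1]]
[[-0.01,-0.9,0.24,0,0,0.23,1],[-0.02,-0.9,0.24,0,0,0.24,1],[0,0,0,0,0,0,1],[0,0,0.67,0,0,0,1],[0,0,0.67,0,0,0,1],[0,0,0.66,0,0,0,1],[0,0,0,0,0,0,1]]
end [ 3.899e+02 -2.586e+02  6.000e+01 -2.000e-01]
```

>>> send_rows:
  series:
    - [0.22, -0.87, 0.24, 0, 0, 0.24, 1]
    - [0.2, -0.88, 0.24, 0, 0, 0.24, 1]
    - [0.17, -0.88, 0.24, 0, 0, 0.24, 1]
    - [0.15, -0.89, 0.24, 0, 0, 0.24, 1]
    - [0.13, -0.89, 0.24, 0, 0, 0.24, 1]
    - [0.11, -0.9, 0.24, 0, 0, 0.24, 1]
    - [0.08, -0.9, 0.24, 0, 0, 0.24, 1]
    - [0.06, -0.9, 0.24, 0, 0, 0.24, 1]
    - [0.04, -0.9, 0.24, 0, 0, 0.24, 1]
    - [0.01, -0.9, 0.24, 0, 0, 0.24, 1]

```text
time_s: 5.83
tool_pos: [396.3, -205.6, 133.8]
tool_rot: [[-0.994, 0.105, -0.0], [0.105, 0.994, 0.001], [0.0, 0.001, -1.0]]
ft_force: [-0.1, -0.6, 1.4]
gripper_width: 85.4
grip_force: 0.0
```

>>> send_rows:
  series:
    - [-0.01, -0.9, 0.24, 0, 0, 0.23, 1]
    - [-0.02, -0.9, 0.24, 0, 0, 0.24, 1]
    - [0, 0, 0, 0, 0, 0, 1]
    - [0, 0, 0.67, 0, 0, 0, 1]
    - [0, 0, 0.67, 0, 0, 0, 1]
    - [0, 0, 0.66, 0, 0, 0, 1]
    - [0, 0, 0, 0, 0, 0, 1]

```text
time_s: 6.42
tool_pos: [389.9, -257.0, 57.4]
tool_rot: [[-0.988, 0.152, -0.004], [0.152, 0.988, 0.003], [0.005, 0.002, -1.0]]
ft_force: [-0.8, 0.1, 0.5]
gripper_width: 85.6
grip_force: 0.0
```

Run:
```python
from h import *
where()
f=grab_frame('wrist');save(f,'w2')
W=wworld(f);z=W[...,2];m=(f['depth']>0)&(z>36)&(z<46);p=pose()[0]
m&=np.hypot(W[...,0]-p[0],W[...,1]-p[1])<75
k=W[m];print(len(k),cv2.minAreaRect(k[:,:2].astype(np.float32)))
```

```text
t 6.4 tcp [ 389.9 -257.    57.4] yaw -8.7 panel [-182.  -404.5] F [-0.8  0.1  0.5] w 85.6 g 0.0
10384 ((389.6732482910156, -259.19921875), (44.22108840942383, 100.00468444824219), 81.59346008300781)
```

View pics/w2.png

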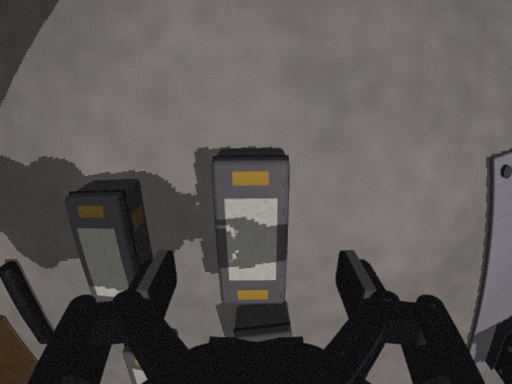

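The open fingers straddle the pack at (250,225), and the wrist depth puts it at (389.7, -259.2), which agrees with the plan.

>>> send_rows:
  series:
    - [0, -0.07, 0.55, 0, 0, 0, 1]
    - [0, 0, 0.55, 0, 0, 0, 1]
    - [0, 0, 0.5, 0, 0, 0, 1]
    - [0, 0, 0, 0, 0, 0, -0.1]
    - [0, 0, 0, 0, 0, 0, -0.1]
    - [0, 0, 0, 0, 0, 0, -0.1]
    - [0, 0, 0, 0, 0, 0, -0.1]
    - [0, 0, 0, 0, 0, 0, -0.1]
  force: 60

```text
time_s: 7.13
tool_pos: [390.5, -261.1, 13.6]
tool_rot: [[-0.988, 0.154, 0.002], [0.154, 0.988, -0.0], [-0.002, -0.0, -1.0]]
ft_force: [-0.4, 1.9, 7.2]
gripper_width: 43.1
grip_force: 62.3
```

>>> send_rows:
  series:
    - [0, 0, -0.6, 0, 0, 0, -0.1]
    - [0, 0, -0.9, 0, 0, 0, -0.1]
    - [0, 0, -0.9, 0, 0, 0, -0.1]
    - [0, 0, -0.9, 0, 0, 0, -0.1]

```text
time_s: 7.47
tool_pos: [389.2, -261.0, 112.9]
tool_rot: [[-0.988, 0.154, -0.001], [0.154, 0.988, -0.0], [0.001, -0.0, -1.0]]
ft_force: [0.4, -0.9, -3.4]
gripper_width: 43.5
grip_force: 41.7
```

Run:
```python
from h import *
where()
# tray: drop position for pack 1: centre 22 mm + 22 gap from end (end at y=156)
x,y=p2w(-85,156-22-24)
plan([(x,y,105,8.3,-.1,29,1),(x,y,45,8.3,-.1,20,2)])
```

```text
t 7.5 tcp [ 389.2 -261.   112.9] yaw -8.9 panel [-183.3 -408.4] F [ 0.4 -0.9 -3.4] w 43.5 g 41.7
[[0.1,0.92,0.01,0,0,-0.15,-0.1],[0.09,0.92,0.01,0,0,-0.15,-0.1],[0.07,0.92,0.01,0,0,-0.15,-0.1],[0.06,0.92,0.01,0,0,-0.15,-0.1],[0.05,0.93,0.01,0,0,-0.15,-0.1],[0.03,0.93,0.02,0,0,-0.15,-0.1],[0.02,0.93,0.01,0,0,-0.15,-0.1],[0,0.93,0.02,0,0,-0.15,-0.1],[-0.01,0.92,0.01,0,0,-0.15,-0.1],[-0.03,0.92,0.02,0,0,-0.15,-0.1]]
[[-0.04,0.92,0.01,0,0,-0.15,-0.1],[-0.06,0.92,0.02,0,0,-0.15,-0.1],[-0.07,0.92,0.01,0,0,-0.15,-0.1],[-0.08,0.92,0.02,0,0,-0.15,-0.1],[-0.1,0.92,0.01,0,0,-0.15,-0.1],[-0.11,0.92,0.02,0,0,-0.15,-0.1],[-0.13,0.92,0.01,0,0,-0.15,-0.1],[-0.15,0.92,0.02,0,0,-0.16,-0.1],[-0.16,0.92,0.01,0,0,-0.15,-0.1],[0,0,0,0,0,0,-0.1]]
[[0,0,0.67,0,0,0,-0.1],[0,0,0.67,0,0,0,-0.1],[0,0,0.66,0,0,0,-0.1],[0,0,0,0,0,0,-0.1],[0,0,0,0,0,0,-0.1]]
end [4.119e+02 2.663e+02 4.510e+01 1.000e-01]
```

>>> send_rows:
  series:
    - [0.1, 0.92, 0.01, 0, 0, -0.15, -0.1]
    - [0.09, 0.92, 0.01, 0, 0, -0.15, -0.1]
    - [0.07, 0.92, 0.01, 0, 0, -0.15, -0.1]
    - [0.06, 0.92, 0.01, 0, 0, -0.15, -0.1]
    - [0.05, 0.93, 0.01, 0, 0, -0.15, -0.1]
    - [0.03, 0.93, 0.02, 0, 0, -0.15, -0.1]
    - [0.02, 0.93, 0.01, 0, 0, -0.15, -0.1]
    - [0, 0.93, 0.02, 0, 0, -0.15, -0.1]
    - [-0.01, 0.92, 0.01, 0, 0, -0.15, -0.1]
    - [-0.03, 0.92, 0.02, 0, 0, -0.15, -0.1]
  force: 80

```text
time_s: 8.3
tool_pos: [401.7, 17.7, 107.9]
tool_rot: [[-1.0, -0.003, 0.001], [-0.003, 1.0, 0.0], [-0.001, 0.0, -1.0]]
ft_force: [0.9, 0.2, -2.3]
gripper_width: 42.6
grip_force: 85.4
```

>>> send_rows:
  series:
    - [-0.04, 0.92, 0.01, 0, 0, -0.15, -0.1]
    - [-0.06, 0.92, 0.02, 0, 0, -0.15, -0.1]
    - [-0.07, 0.92, 0.01, 0, 0, -0.15, -0.1]
    - [-0.08, 0.92, 0.02, 0, 0, -0.15, -0.1]
    - [-0.1, 0.92, 0.01, 0, 0, -0.15, -0.1]
    - [-0.11, 0.92, 0.02, 0, 0, -0.15, -0.1]
    - [-0.13, 0.92, 0.01, 0, 0, -0.15, -0.1]
    - [-0.15, 0.92, 0.02, 0, 0, -0.16, -0.1]
    - [-0.16, 0.92, 0.01, 0, 0, -0.15, -0.1]
    - [0, 0, 0, 0, 0, 0, -0.1]

```text
time_s: 9.13
tool_pos: [412.8, 275.1, 104.5]
tool_rot: [[-0.988, -0.152, 0.003], [-0.152, 0.988, 0.01], [-0.005, 0.01, -1.0]]
ft_force: [-0.4, 1.6, -1.8]
gripper_width: 42.9
grip_force: 85.6
```

>>> send_rows:
  series:
    - [0, 0, 0.67, 0, 0, 0, -0.1]
    - [0, 0, 0.67, 0, 0, 0, -0.1]
    - [0, 0, 0.4, 0, 0, 0, -0.1]
    - [0, 0, 0, 0, 0, 0, -0.1]
    - [0, 0, 0, 0, 0, 0, -0.1]

```text
time_s: 9.55
tool_pos: [412.1, 265.8, 51.4]
tool_rot: [[-0.99, -0.144, -0.001], [-0.144, 0.99, -0.001], [0.001, -0.001, -1.0]]
ft_force: [-0.4, -0.4, -2.7]
gripper_width: 42.9
grip_force: 85.6
```

Run:
```python
from h import *
where()
f=grab_frame('wrist');save(f,'w3')
x,y=p2w(-85,156-22-24)
plan([(x,y,26,8.3,-.1,8,2)])
```

```text
t 9.6 tcp [412.1 265.8  51.4] yaw 8.3 panel [-84.7 109.6] F [-0.4 -0.4 -2.7] w 42.9 g 85.6
[[0.01,0,0.22,0,0,0,-0.1],[0.01,0,0.21,0,0,0,-0.1],[0,0,0.22,0,0,0,-0.1],[0.01,0,0.21,0,0,0,-0.1],[0,0,0,0,0,0,-0.1],[0,0,0,0,0,0,-0.1]]
end [4.117e+02 2.660e+02 2.610e+01 1.000e-01]
```

View pics/w3.png

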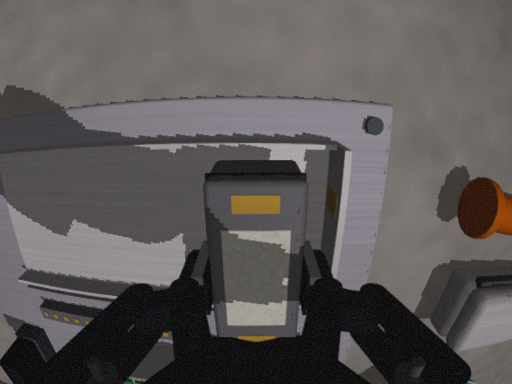

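The pack hangs over the tray with its edges at (205–305), just clear of the end wall at u≈330. I'll lower it and release with a limited opening, because the end wall is close.

>>> send_rows:
  series:
    - [0.01, 0, 0.22, 0, 0, 0, -0.1]
    - [0.01, 0, 0.21, 0, 0, 0, -0.1]
    - [0, 0, 0.22, 0, 0, 0, -0.1]
    - [0.01, 0, 0.21, 0, 0, 0, -0.1]
    - [0, 0, 0, 0, 0, 0, -0.1]
    - [0, 0, 0, 0, 0, 0, -0.1]

```text
time_s: 10.1
tool_pos: [411.4, 266.1, 25.0]
tool_rot: [[-0.99, -0.144, -0.0], [-0.144, 0.99, -0.0], [0.0, -0.0, -1.0]]
ft_force: [0.1, -0.4, -3.6]
gripper_width: 42.6
grip_force: 86.0
```

Run:
```python
from h import *
where()
x,y,z=pose()[0][:3]
a=p2w(-85,50)
print('push')
plan([(x,y,z,8.3,.25,8,3),(x,y,90,8.3,.25,26),(*a,90,8.3,-1,26,1),(*a,30,8.3,-1,20,1),(*p2w(-85,82),30,8.3,-1,10),(*p2w(-85,94),30,8.3,-1,4,1)])
```

```text
t 10.1 tcp [411.4 266.1  25. ] yaw 8.3 panel [-85.4 110. ] F [ 0.1 -0.4 -3.6] w 42.6 g 86.0
push
[[0,0,0,0,0,0,0.25],[0,0,0,0,0,0,0.25],[0,0,0,0,0,0,0.25],[0,0,0,0,0,0,0.25],[0,0,-0.72,0,0,0,0.25],[0,0,-0.72,0,0,0,0.25],[0,0,-0.73,0,0,0,0.25],[0,-0.67,0,0,0,0,-1],[-0.01,-0.67,0,0,0,0,-1],[0,-0.66,0,0,0,0,-1]]
[[0,0,0,0,0,0,-1],[0,0,0.67,0,0,0,-1],[0,0,0.67,0,0,0,-1],[0,0,0.66,0,0,0,-1],[0,0,0,0,0,0,-1],[0,0.27,0,0,0,0,-1],[0,0.27,0,0,0,0,-1],[0,0.26,0,0,0,0,-1],[0,0.27,0,0,0,0,-1],[0,0.13,0,0,0,0,-1]]
[[0,0.13,0,0,0,0,-1],[0,0.14,0,0,0,0,-1],[0,0,0,0,0,0,-1]]
end [4.140e+02 2.504e+02 3.010e+01 1.000e-01]
```

>>> send_rows:
  series:
    - [0, 0, 0.06, 0, 0, 0, -0.1]
    - [0, 0, 0, 0, 0, 0, 0.25]
    - [0, 0, 0, 0, 0, 0, 0.25]
    - [0, 0, 0, 0, 0, 0, 0.25]
    - [0, 0, -0.72, 0, 0, 0, 0.25]
    - [0, 0, -0.72, 0, 0, 0, 0.25]
    - [0, 0, -0.79, 0, 0, 0, 0.25]
    - [0, -0.67, 0, 0, 0, 0, -1]
    - [0, -0.67, 0, 0, 0, 0, -1]
    - [0, -0.66, 0, 0, 0, 0, -1]

```text
time_s: 10.93
tool_pos: [420.6, 206.4, 91.0]
tool_rot: [[-0.989, -0.145, 0.001], [-0.145, 0.989, 0.001], [-0.001, 0.001, -1.0]]
ft_force: [-0.4, -0.3, 0.1]
gripper_width: 17.6
grip_force: 0.0
```

>>> send_rows:
  series:
    - [0, 0, 0, 0, 0, 0, -1]
    - [0, 0, 0.67, 0, 0, 0, -1]
    - [0, 0, 0.67, 0, 0, 0, -1]
    - [0, 0, 0.66, 0, 0, 0, -1]
    - [0, 0, 0, 0, 0, 0, -1]
    - [0, 0.27, 0, 0, 0, 0, -1]
    - [0, 0.27, 0, 0, 0, 0, -1]
    - [0, 0.26, 0, 0, 0, 0, -1]
    - [0, 0.27, 0, 0, 0, 0, -1]
    - [0, 0.13, 0, 0, 0, 0, -1]

```text
time_s: 11.77
tool_pos: [415.1, 244.2, 31.4]
tool_rot: [[-0.989, -0.145, 0.001], [-0.145, 0.989, 0.001], [-0.001, 0.001, -1.0]]
ft_force: [0.1, -2.5, 2.1]
gripper_width: 0.2
grip_force: 1.2
```

>>> send_rows:
  series:
    - [0, 0.13, 0, 0, 0, 0, -1]
    - [0, 0.14, 0, 0, 0, 0, -1]
    - [0, 0, 0, 0, 0, 0, -1]

```text
time_s: 12.02
tool_pos: [413.9, 251.4, 30.8]
tool_rot: [[-0.989, -0.145, 0.0], [-0.145, 0.989, 0.001], [-0.001, 0.001, -1.0]]
ft_force: [0.1, -0.6, 0.3]
gripper_width: 0.2
grip_force: 0.0
```

Run:
```python
from h import *
where()
f=grab_frame('wrist');save(f,'w4')
P=wworld(f);P[...,:2]=(P[...,:2]-PC)@Rz(TH);x,y,z=np.moveaxis(P,-1,0);ok=f['depth']>0
for n,m in(('packtop',(abs(z-53)<3)&(abs(x+85)<70)&(y>40)&(y<154)),('wall',(abs(z-45)<3)&(abs(x+85)<50)&(y>150)&(y<170))):
    k=P[ok&m];print(n,len(k),np.percentile(k,1,0).round(1),np.percentile(k,99,0).round(1))
```

```text
t 12.0 tcp [413.9 251.4  30.8] yaw 8.3 panel [-85.   95.1] F [ 0.1 -0.6  0.3] w 0.2 g 0.0
packtop 10407 [-136.1   89.8   50.7] [-71.4 152.1  55.2]
wall 986 [-134.4  156.1   43.6] [-59.7 160.8  46.9]
```

View pics/w4.png

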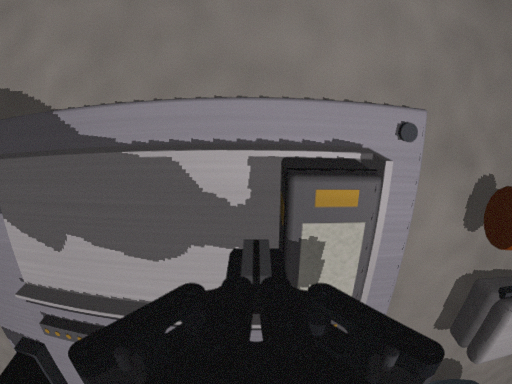

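The pack stands upright with its left face at u≈378, a few mm short of the end wall at u≈385. I'll push on gently.

>>> send_rows:
  series:
    - [0, 0.06, 0, 0, 0, 0, -1]
    - [0, 0.06, 0, 0, 0, 0, -1]
    - [0, 0.03, 0, 0, 0, 0, -1]

```text
time_s: 12.32
tool_pos: [413.1, 254.1, 30.6]
tool_rot: [[-0.99, -0.144, -0.0], [-0.144, 0.99, -0.001], [0.001, -0.001, -1.0]]
ft_force: [0.4, -3.9, 2.9]
gripper_width: 0.1
grip_force: 1.9
```

>>> send_rows:
  series:
    - [0, 0.04, 0, 0, 0, 0, -1]
    - [0, 0.03, 0, 0, 0, 0, -1]
    - [0, 0, 0, 0, 0, 0, -1]

```text
time_s: 12.57
tool_pos: [412.9, 254.3, 30.6]
tool_rot: [[-0.99, -0.142, -0.001], [-0.142, 0.99, -0.004], [0.001, -0.004, -1.0]]
ft_force: [2.2, -6.3, 4.0]
gripper_width: -0.1
grip_force: 3.2
```

```bash
cat >> h.py <<'E'
def topick():
    """from tray: back off, lift, go over nearest pack, down, grip, lift"""
    where();pk=findpacks();x,y,a=min(pk,key=lambda p:p[0]-p[1])
    p=pose()[0];b=w2p(*p[:2])
    plan([(*p2w(b[0],b[1]-6),p[2],8.3,-1,6),(*p2w(b[0],b[1]-12),90,8.3,-1,27),(x,y,100,a,1,29,2),(x,y,14,a,1,22,1),(x,y,14,a,-.1,22,5),(x,y,100,a,-.1,24,1)])
def tray(n):
    where();x,y=p2w(-85,110-44*(n-1));a=p2w(-85,54-44*(n-1));e=98-44*(n-1)
    plan([(x,y,100,8.3,-.1,29,2),(x,y,30,8.3,-.1,24,1),(x,y,24,8.3,-.1,4,1),
      (x,y,24,8.3,.25,8,2),(x,y,90,8.3,.25,26),(*a,90,8.3,-1,26,1),(*a,31,8.3,-1,20,1),(*p2w(-85,e-14),31,8.3,-1,10),(*p2w(-85,e-2),31,8.3,-1,4,1)])
E
python3 -c "
from h import *
topick()"
```

```text
t 12.6 tcp [412.9 254.3  30.6] yaw 8.2 panel [-85.6  98.1] F [ 2.2 -6.3  4. ] w -0.1 g 3.2
pack [ 656.4 -258.6  -12.5] 44 103
pack [ 538.8 -379.4  -13.6] 46 101
pack [ 5.209e+02 -2.639e+02  5.000e-01] 100 45
pack [ 395.4 -362.6   -7. ] 45 100
[[0,-0.2,0,0,0,-0.02,-1],[0,-0.07,-0.66,0,0,0,-1],[0,-0.07,-0.66,0,0,0,-1],[0,-0.06,-0.66,0,0,0,-1],[0.17,-0.95,-0.02,0,0,0.12,1],[0.16,-0.95,-0.02,0,0,0.12,1],[0.14,-0.95,-0.02,0,0,0.12,1],[0.13,-0.95,-0.02,0,0,0.12,1],[0.12,-0.95,-0.01,0,0,0.12,1],[0.11,-0.95,-0.02,0,0,0.12,1]]
[[0.1,-0.96,-0.01,0,0,0.12,1],[0.08,-0.96,-0.02,0,0,0.12,1],[0.07,-0.96,-0.01,0,0,0.12,1],[0.06,-0.96,-0.02,0,0,0.12,1],[0.05,-0.96,-0.01,0,0,0.12,1],[0.04,-0.96,-0.02,0,0,0.12,1],[0.03,-0.96,-0.01,0,0,0.12,1],[0.01,-0.96,-0.02,0,0,0.12,1],[0,-0.96,-0.01,0,0,0.12,1],[-0.01,-0.96,-0.02,0,0,0.12,1]]
[[-0.02,-0.96,-0.01,0,0,0.13,1],[-0.04,-0.96,-0.02,0,0,0.12,1],[-0.05,-0.96,-0.01,0,0,0.13,1],[-0.06,-0.96,-0.02,0,0,0.12,1],[-0.07,-0.96,-0.01,0,0,0.13,1],[0,0,0,0,0,0,1],[0,0,0,0,0,0,1],[0,0,0.72,0,0,0,1],[0,0,0.71,0,0,0,1],[0,0,0.72,0,0,0,1]]
[[0,0.01,0.71,0,0,0,1],[0,0,0,0,0,0,1],[0,0,0,0,0,0,-0.1],[0,0,0,0,0,0,-0.1],[0,0,0,0,0,0,-0.1],[0,0,0,0,0,0,-0.1],[0,0,0,0,0,0,-0.1],[0,0,0,0,0,0,-0.1],[0,0,-0.72,0,0,0,-0.1],[0,0,-0.71,0,0,0,-0.1]]
[[0,0,-0.72,0,0,0,-0.1],[0,0,-0.71,0,0,0,-0.1],[0,0,0,0,0,0,-0.1]]
end [ 3.953e+02 -3.625e+02  9.990e+01 -1.000e-01]
```

>>> send_rows:
  series:
    - [0, -0.2, 0, 0, 0, -0.02, -1]
    - [0, -0.07, -0.66, 0, 0, 0, -1]
    - [0, -0.07, -0.66, 0, 0, 0, -1]
    - [0, -0.06, -0.66, 0, 0, 0, -1]
    - [0.17, -0.95, -0.02, 0, 0, 0.12, 1]
    - [0.16, -0.95, -0.02, 0, 0, 0.12, 1]
    - [0.14, -0.95, -0.02, 0, 0, 0.12, 1]
    - [0.13, -0.95, -0.02, 0, 0, 0.12, 1]
    - [0.12, -0.95, -0.01, 0, 0, 0.12, 1]
    - [0.11, -0.95, -0.02, 0, 0, 0.12, 1]

```text
time_s: 13.45
tool_pos: [410.0, 72.1, 93.3]
tool_rot: [[-0.997, -0.072, 0.001], [-0.072, 0.997, 0.002], [-0.001, 0.002, -1.0]]
ft_force: [-0.3, 0.5, -0.3]
gripper_width: 72.4
grip_force: 0.0
```

>>> send_rows:
  series:
    - [0.1, -0.96, -0.01, 0, 0, 0.12, 1]
    - [0.08, -0.96, -0.02, 0, 0, 0.12, 1]
    - [0.07, -0.96, -0.01, 0, 0, 0.12, 1]
    - [0.06, -0.96, -0.02, 0, 0, 0.12, 1]
    - [0.05, -0.96, -0.01, 0, 0, 0.12, 1]
    - [0.04, -0.96, -0.02, 0, 0, 0.12, 1]
    - [0.03, -0.96, -0.01, 0, 0, 0.12, 1]
    - [0.01, -0.96, -0.02, 0, 0, 0.12, 1]
    - [0, -0.96, -0.01, 0, 0, 0.12, 1]
    - [-0.01, -0.96, -0.02, 0, 0, 0.12, 1]

```text
time_s: 14.28
tool_pos: [401.8, -217.0, 97.8]
tool_rot: [[-0.999, 0.054, 0.002], [0.054, 0.999, 0.001], [-0.002, 0.001, -1.0]]
ft_force: [0.4, 0.4, -0.5]
gripper_width: 85.3
grip_force: 0.0
```

>>> send_rows:
  series:
    - [-0.02, -0.96, -0.01, 0, 0, 0.13, 1]
    - [-0.04, -0.96, -0.02, 0, 0, 0.12, 1]
    - [-0.05, -0.96, -0.01, 0, 0, 0.13, 1]
    - [-0.06, -0.96, -0.02, 0, 0, 0.12, 1]
    - [-0.07, -0.96, -0.01, 0, 0, 0.13, 1]
    - [0, 0, 0, 0, 0, 0, 1]
    - [0, 0, 0, 0, 0, 0, 1]

```text
time_s: 14.87
tool_pos: [396.6, -362.0, 99.6]
tool_rot: [[-0.992, 0.124, 0.002], [0.124, 0.992, -0.0], [-0.002, -0.0, -1.0]]
ft_force: [0.2, 1.6, -0.1]
gripper_width: 85.4
grip_force: 0.0
```

```bash
cat >> h.py <<'E'
def under():
    """pack under the open gripper seen from the wrist: offset and descent rows"""
    where();f=grab_frame('wrist');W=wworld(f);z=W[...,2];p=pose()[0]
    m=(f['depth']>0)&(z>36)&(z<46)&(np.hypot(W[...,0]-p[0],W[...,1]-p[1])<72)
    k=W[m];(x,y),(w,h),a=cv2.minAreaRect(k[:,:2].astype(np.float32))
    if w<h:a-=90
    print('under',round(x,1),round(y,1),round(a,1),round(w),round(h),len(k))
    return x,y,a
E
python3 -c "
from h import *
under()"
```

```text
t 14.9 tcp [ 396.6 -362.    99.6] yaw -7.1 panel [-190.4 -509.4] F [ 0.2  1.6 -0.1] w 85.4 g 0.0
under 384.9 -312.3 -6.7 44 99 6239
```

Wrist depth shows this pack has been knocked 50 mm aside, so I'll re-aim.

```bash
python3 -c "
from h import *
x,y,a=under()
plan([(x,y,100,a,1,29,1),(x,y,14,a,1,22,1),(x,y,14,a,-.1,22,4),(x,y,100,a,-.1,24,1)])"
```

```text
t 14.9 tcp [ 397.  -360.    99.7] yaw -6.9 panel [-189.8 -507.5] F [ 0.2  0.8 -0.6] w 85.5 g 0.0
under 385.1 -312.4 -7.1 44 99 6349
[[0.29,0.75,0,0,0,0.02,1],[0.29,0.74,-0.01,0,0,0.02,1],[0,0,0,0,0,0,1],[0,0,0.72,0,0,0,1],[0,0,0.72,0,0,0,1],[0,0,0.71,0,0,0,1],[0,0,0.72,0,0,0,1],[0,0,0,0,0,0,1],[0,0,0,0,0,0,-0.1],[0,0,0,0,0,0,-0.1]]
[[0,0,0,0,0,0,-0.1],[0,0,0,0,0,0,-0.1],[0,0,0,0,0,0,-0.1],[0,0,-0.72,0,0,0,-0.1],[0,0,-0.72,0,0,0,-0.1],[0,0,-0.71,0,0,0,-0.1],[0,0,-0.72,0,0,0,-0.1],[0,0,0,0,0,0,-0.1]]
end [ 3.852e+02 -3.125e+02  1.001e+02 -1.000e-01]
```

>>> send_rows:
  series:
    - [0.29, 0.75, 0, 0, 0, 0.02, 1]
    - [0.29, 0.74, 0, 0, 0, 0.02, 1]
    - [0, 0, 0, 0, 0, 0, 1]
    - [0, 0, 0.72, 0, 0, 0, 1]
    - [0, 0, 0.72, 0, 0, 0, 1]
    - [0, 0, 0.71, 0, 0, 0, 1]
    - [0, 0, 0.72, 0, 0, 0, 1]
    - [0, 0, 0, 0, 0, 0, 1]
    - [0, 0, 0, 0, 0, 0, -0.1]
    - [0, 0, 0, 0, 0, 0, -0.1]
  force: 80

```text
time_s: 15.8
tool_pos: [385.4, -313.0, 14.6]
tool_rot: [[-0.992, 0.123, 0.001], [0.123, 0.992, 0.0], [-0.001, 0.0, -1.0]]
ft_force: [1.0, 0.3, 1.3]
gripper_width: 63.5
grip_force: 0.0
```

>>> send_rows:
  series:
    - [0, 0, 0, 0, 0, 0, -0.1]
    - [0, 0, 0, 0, 0, 0, -0.1]
    - [0, 0, 0, 0, 0, 0, -0.1]
    - [0, 0, -0.72, 0, 0, 0, -0.1]
    - [0, 0, -0.72, 0, 0, 0, -0.1]
    - [0, 0, -0.71, 0, 0, 0, -0.1]
    - [0, 0, -0.72, 0, 0, 0, -0.1]
    - [0, 0, 0, 0, 0, 0, -0.1]

```text
time_s: 16.47
tool_pos: [386.2, -315.0, 103.6]
tool_rot: [[-0.992, 0.125, 0.006], [0.125, 0.992, -0.003], [-0.006, -0.003, -1.0]]
ft_force: [1.0, -0.1, -3.6]
gripper_width: 42.7
grip_force: 83.2
```

```bash
python3 -c "
from h import *
tray(2)"
```

```text
t 16.5 tcp [ 386.2 -315.   103.6] yaw -7.2 panel [-194.  -461.4] F [ 1.  -0.1 -3.6] w 42.7 g 83.2
tilt deg [-0.14678475  0.34082507 -0.00043658]
[[0.06,0.94,0.01,0,0,-0.14,-0.1],[0.05,0.94,0.01,0,0,-0.14,-0.1],[0.03,0.94,0.01,0,0,-0.14,-0.1],[0.02,0.95,0.01,0,0,-0.14,-0.1],[0.01,0.95,0.01,0,0,-0.13,-0.1],[-0.01,0.94,0.01,0,0,-0.14,-0.1],[-0.02,0.95,0,0,0,-0.13,-0.1],[-0.03,0.94,0.01,0,0,-0.14,-0.1],[-0.05,0.94,0,0,0,-0.13,-0.1],[-0.06,0.94,0.01,0,0,-0.14,-0.1]]
[[-0.07,0.94,0,0,0,-0.13,-0.1],[-0.08,0.94,0.01,0,0,-0.14,-0.1],[-0.1,0.94,0,0,0,-0.13,-0.1],[-0.11,0.94,0.01,0,0,-0.14,-0.1],[-0.13,0.94,0,0,0,-0.13,-0.1],[-0.14,0.94,0.01,0,0,-0.14,-0.1],[-0.15,0.93,0,0,0,-0.13,-0.1],[-0.16,0.93,0.01,0,0,-0.14,-0.1],[-0.18,0.93,0,0,0,-0.13,-0.1],[0,0,0,0,0,0,-0.1]]
[[0,0,0,0,0,0,-0.1],[0,0,0.78,0,0,0,-0.1],[0,0,0.78,0,0,0,-0.1],[0,0,0.77,0,0,0,-0.1],[0,0,0,0,0,0,-0.1],[0,0,0.1,0,0,0,-0.1],[0,0,0.1,0,0,0,-0.1],[0,0,0,0,0,0,-0.1],[0,0,0,0,0,0,0.25],[0,0,0,0,0,0,0.25]]
[[0,0,0,0,0,0,0.25],[0,0,-0.73,0,0,0,0.25],[0,0,-0.73,0,0,0,0.25],[0,0,-0.74,0,0,0,0.25],[0,-0.62,0,0,0,0,-1],[0,-0.62,0,0,0,0,-1],[0,-0.62,0,0,0,0,-1],[0,0,0,0,0,0,-1],[0,0,0.66,0,0,0,-1],[0,0,0.66,0,0,0,-1]]
[[0,0,0.65,0,0,0,-1],[0,0,0,0,0,0,-1],[0,0.33,0,0,0,0,-1],[0,0.33,0,0,0,0,-1],[0,0.34,0,0,0,0,-1],[0,0.13,0,0,0,0,-1],[0,0.13,0,0,0,0,-1],[0,0.14,0,0,0,0,-1],[0,0,0,0,0,0,-1]]
end [4.200e+02 2.088e+02 3.100e+01 1.000e-01]
```

>>> send_rows:
  series:
    - [0.06, 0.94, 0.01, 0, 0, -0.14, -0.1]
    - [0.05, 0.94, 0.01, 0, 0, -0.14, -0.1]
    - [0.03, 0.94, 0.01, 0, 0, -0.14, -0.1]
    - [0.02, 0.95, 0.01, 0, 0, -0.14, -0.1]
    - [0.01, 0.95, 0.01, 0, 0, -0.13, -0.1]
    - [-0.01, 0.94, 0.01, 0, 0, -0.14, -0.1]
    - [-0.02, 0.95, 0, 0, 0, -0.13, -0.1]
    - [-0.03, 0.94, 0.01, 0, 0, -0.14, -0.1]
    - [-0.05, 0.94, 0, 0, 0, -0.13, -0.1]
    - [-0.06, 0.94, 0.01, 0, 0, -0.14, -0.1]

```text
time_s: 17.3
tool_pos: [401.4, -29.7, 97.3]
tool_rot: [[-1.0, -0.02, 0.0], [-0.02, 1.0, 0.0], [-0.0, 0.0, -1.0]]
ft_force: [-0.1, 0.7, -4.3]
gripper_width: 42.9
grip_force: 83.1
```

>>> send_rows:
  series:
    - [-0.07, 0.94, 0, 0, 0, -0.13, -0.1]
    - [-0.08, 0.94, 0.01, 0, 0, -0.14, -0.1]
    - [-0.1, 0.94, 0, 0, 0, -0.13, -0.1]
    - [-0.11, 0.94, 0.01, 0, 0, -0.14, -0.1]
    - [-0.13, 0.94, 0, 0, 0, -0.13, -0.1]
    - [-0.14, 0.94, 0.01, 0, 0, -0.14, -0.1]
    - [-0.15, 0.93, 0, 0, 0, -0.13, -0.1]
    - [-0.16, 0.93, 0.01, 0, 0, -0.14, -0.1]
    - [-0.18, 0.93, 0, 0, 0, -0.13, -0.1]
    - [0, 0, 0, 0, 0, 0, -0.1]

```text
time_s: 18.13
tool_pos: [416.8, 232.8, 96.4]
tool_rot: [[-0.988, -0.154, 0.004], [-0.154, 0.988, 0.01], [-0.005, 0.009, -1.0]]
ft_force: [-0.1, 1.0, -4.4]
gripper_width: 42.5
grip_force: 83.1
```

>>> send_rows:
  series:
    - [0, 0, 0, 0, 0, 0, -0.1]
    - [0, 0, 0.78, 0, 0, 0, -0.1]
    - [0, 0, 0.5, 0, 0, 0, -0.1]
    - [0, 0, 0, 0, 0, 0, -0.1]
    - [0, 0, 0, 0, 0, 0, -0.1]

```text
time_s: 18.55
tool_pos: [415.3, 222.1, 57.4]
tool_rot: [[-0.99, -0.144, -0.002], [-0.144, 0.99, -0.003], [0.002, -0.002, -1.0]]
ft_force: [0.1, 0.6, -4.0]
gripper_width: 42.9
grip_force: 82.9
```

```bash
cat >> h.py <<'E'
def held(n):
    """check the held pack over the tray (top face near TCP+28) and print placing/pushing rows"""
    where();f=grab_frame('wrist');P=wworld(f);p=pose()[0];c=w2p(*p[:2])
    P[...,:2]=(P[...,:2]-PC)@Rz(TH)
    m=(f['depth']>0)&(abs(P[...,2]-p[2]-28)<8)&(abs(P[...,0]-c[0])<75)&(abs(P[...,1]-c[1])<19)
    k=P[m];print('held near end x',np.percentile(k[:,0],1).round(1),'centre',(np.percentile(k[:,0],1)+50).round(1),'top z-tcp',(np.median(k[:,2])-p[2]).round(1))
    dx=-85-(np.percentile(k[:,0],1)+50.)
    X=c[0]+(dx if abs(dx)<12 else 0)
    x,y=p2w(X,110-44*(n-1));a=p2w(-85,54-44*(n-1));e=98-44*(n-1)
    plan([(x,y,30,8.3,-.1,15,1),(x,y,24,8.3,-.1,4,1),
      (x,y,24,8.3,.25,8,2),(x,y,90,8.3,.25,26),(*a,90,8.3,-1,26,1),(*a,31,8.3,-1,20,1),(*p2w(-85,e-14),31,8.3,-1,10),(*p2w(-85,e-2),31,8.3,-1,4,1)])
E
python3 -c "
from h import *
held(2)"
```

```text
t 18.6 tcp [415.3 222.1  57.4] yaw 8.3 panel [-87.9  65.9] F [ 0.1  0.6 -4. ] w 42.9 g 82.9
held near end x -138.2 centre -88.2 top z-tcp 26.8
[[-0.05,-0.01,0.47,0,0,0,-0.1],[-0.06,0,0.46,0,0,0,-0.1],[0,0,0,0,0,0,-0.1],[0,0,0.1,0,0,0,-0.1],[0,0,0.1,0,0,0,-0.1],[0,0,0,0,0,0,-0.1],[0,0,0,0,0,0,0.25],[0,0,0,0,0,0,0.25],[0,0,0,0,0,0,0.25],[0,0,-0.73,0,0,0,0.25]]
[[0,0,-0.73,0,0,0,0.25],[0,0,-0.74,0,0,0,0.25],[0.01,-0.62,0,0,0,0,-1],[0.01,-0.63,0,0,0,0,-1],[0.02,-0.62,0,0,0,0,-1],[0,0,0,0,0,0,-1],[0,0,0.66,0,0,0,-1],[0,0,0.66,0,0,0,-1],[0,0,0.65,0,0,0,-1],[0,0,0,0,0,0,-1]]
[[0,0.33,0,0,0,0,-1],[0,0.33,0,0,0,0,-1],[0,0.34,0,0,0,0,-1],[0,0.13,0,0,0,0,-1],[0,0.13,0,0,0,0,-1],[0,0.14,0,0,0,0,-1],[0,0,0,0,0,0,-1]]
end [4.200e+02 2.088e+02 3.100e+01 1.000e-01]
```

>>> send_rows:
  series:
    - [-0.05, -0.01, 0.47, 0, 0, 0, -0.1]
    - [-0.06, 0, 0.46, 0, 0, 0, -0.1]
    - [0, 0, 0, 0, 0, 0, -0.1]
    - [0, 0, 0.1, 0, 0, 0, -0.1]
    - [0, 0, 0.05, 0, 0, 0, -0.1]
    - [0, 0, 0, 0, 0, 0, -0.1]
    - [0, 0, 0, 0, 0, 0, 0.25]
    - [0, 0, 0, 0, 0, 0, 0.25]
    - [0, 0, 0, 0, 0, 0, 0.25]
    - [0, 0, -0.73, 0, 0, 0, 0.25]

```text
time_s: 19.43
tool_pos: [418.0, 223.6, 45.6]
tool_rot: [[-0.989, -0.146, -0.004], [-0.146, 0.989, -0.002], [0.004, -0.002, -1.0]]
ft_force: [-0.3, 0.1, 0.5]
gripper_width: 53.4
grip_force: 0.0
```

>>> send_rows:
  series:
    - [0, 0, -0.73, 0, 0, 0, 0.25]
    - [0, 0, -0.69, 0, 0, 0, 0.25]
    - [0.01, -0.62, 0, 0, 0, 0, -1]
    - [0.01, -0.63, 0, 0, 0, 0, -1]
    - [0.02, -0.62, 0, 0, 0, 0, -1]
    - [0, 0, 0, 0, 0, 0, -1]
    - [0, 0, 0.66, 0, 0, 0, -1]
    - [0, 0, 0.66, 0, 0, 0, -1]
    - [0, 0, 0.65, 0, 0, 0, -1]
    - [0, 0, 0, 0, 0, 0, -1]

```text
time_s: 20.27
tool_pos: [425.1, 168.8, 28.6]
tool_rot: [[-0.989, -0.147, -0.003], [-0.147, 0.989, -0.001], [0.003, -0.001, -1.0]]
ft_force: [0.1, -0.3, 0.2]
gripper_width: -0.0
grip_force: 0.0
```

>>> send_rows:
  series:
    - [0, 0.33, 0, 0, 0, 0, -1]
    - [0, 0.33, 0, 0, 0, 0, -1]
    - [0, 0.34, 0, 0, 0, 0, -1]
    - [0, 0.13, 0, 0, 0, 0, -1]
    - [0, 0.13, 0, 0, 0, 0, -1]
    - [0, 0.14, 0, 0, 0, 0, -1]
    - [0, 0, 0, 0, 0, 0, -1]

```text
time_s: 20.85
tool_pos: [420.3, 210.5, 31.3]
tool_rot: [[-0.989, -0.146, 0.001], [-0.146, 0.989, 0.001], [-0.001, 0.0, -1.0]]
ft_force: [0.1, -0.2, 1.4]
gripper_width: -0.0
grip_force: 0.1
```

>>> send_rows:
  series:
    - [0, 0.05, 0, 0, 0, 0, -1]
    - [0, 0.05, 0, 0, 0, 0, -1]
    - [0, 0, 0, 0, 0, 0, -1]

```text
time_s: 21.1
tool_pos: [419.9, 210.8, 31.0]
tool_rot: [[-0.99, -0.143, -0.0], [-0.143, 0.99, -0.003], [0.001, -0.003, -1.0]]
ft_force: [1.5, -5.6, 4.5]
gripper_width: -0.0
grip_force: 2.7
```

```bash
python3 -c "
from h import *
topick()"
```

```text
t 21.1 tcp [419.9 210.8  31. ] yaw 8.2 panel [-84.9  54.1] F [ 1.5 -5.6  4.5] w -0.0 g 2.7
pack [ 656.4 -258.6  -11.7] 44 101
pack [ 538.4 -378.8  -13.2] 45 100
pack [ 521.6 -263.9    0. ] 100 46
[[0,-0.2,0,0,0,-0.01,-1],[0,-0.07,-0.66,0,0,0,-1],[0,-0.07,-0.65,0,0,0,-1],[0,-0.06,-0.66,0,0,0,-1],[-0.06,-0.93,-0.02,0,0,0.08,1],[-0.07,-0.93,-0.02,0,0,0.08,1],[-0.08,-0.92,-0.02,0,0,0.08,1],[-0.09,-0.92,-0.02,0,0,0.08,1],[-0.09,-0.92,-0.02,0,0,0.08,1],[-0.1,-0.92,-0.02,0,0,0.08,1]]
[[-0.11,-0.92,-0.02,0,0,0.08,1],[-0.12,-0.92,-0.02,0,0,0.08,1],[-0.13,-0.92,-0.02,0,0,0.08,1],[-0.13,-0.92,-0.02,0,0,0.08,1],[-0.14,-0.92,-0.02,0,0,0.08,1],[-0.15,-0.92,-0.02,0,0,0.08,1],[-0.16,-0.92,-0.02,0,0,0.08,1],[-0.16,-0.91,-0.02,0,0,0.08,1],[-0.17,-0.91,-0.02,0,0,0.08,1],[-0.18,-0.91,-0.01,0,0,0.09,1]]
[[-0.19,-0.92,-0.02,0,0,0.08,1],[0,0,0,0,0,0,1],[0,0,0,0,0,0,1],[0,0,0.72,0,0,0,1],[0,0,0.72,0,0,0,1],[0,0,0.71,0,0,0,1],[0,0,0.72,0,0,0,1],[0,0,0,0,0,0,1],[0,0,0,0,0,0,-0.1],[0,0,0,0,0,0,-0.1]]
[[0,0,0,0,0,0,-0.1],[0,0,0,0,0,0,-0.1],[0,0,0,0,0,0,-0.1],[0,0,0,0,0,0,-0.1],[0,0,-0.72,0,0,0,-0.1],[0,0,-0.72,0,0,0,-0.1],[0,0,-0.71,0,0,0,-0.1],[0,0,-0.72,0,0,0,-0.1],[0,0,0,0,0,0,-0.1]]
end [ 521.7 -264.   100.     0. ]
```

>>> send_rows:
  series:
    - [0, -0.2, 0, 0, 0, -0.01, -1]
    - [0, -0.07, -0.66, 0, 0, 0, -1]
    - [0, -0.07, -0.65, 0, 0, 0, -1]
    - [0, -0.06, -0.66, 0, 0, 0, -1]
    - [-0.06, -0.93, -0.02, 0, 0, 0.08, 1]
    - [-0.07, -0.93, -0.02, 0, 0, 0.08, 1]
    - [-0.08, -0.92, -0.02, 0, 0, 0.08, 1]
    - [-0.09, -0.92, -0.02, 0, 0, 0.08, 1]
    - [-0.09, -0.92, -0.02, 0, 0, 0.08, 1]
    - [-0.1, -0.92, -0.02, 0, 0, 0.08, 1]

```text
time_s: 21.98
tool_pos: [457.4, 37.4, 93.5]
tool_rot: [[-0.995, -0.097, 0.001], [-0.097, 0.995, 0.002], [-0.001, 0.002, -1.0]]
ft_force: [-0.1, 1.2, 0.5]
gripper_width: 72.0
grip_force: 0.0
```

>>> send_rows:
  series:
    - [-0.11, -0.92, -0.02, 0, 0, 0.08, 1]
    - [-0.12, -0.92, -0.02, 0, 0, 0.08, 1]
    - [-0.13, -0.92, -0.02, 0, 0, 0.08, 1]
    - [-0.13, -0.92, -0.02, 0, 0, 0.08, 1]
    - [-0.14, -0.92, -0.02, 0, 0, 0.08, 1]
    - [-0.15, -0.92, -0.02, 0, 0, 0.08, 1]
    - [-0.16, -0.92, -0.02, 0, 0, 0.08, 1]
    - [-0.16, -0.91, -0.02, 0, 0, 0.08, 1]
    - [-0.17, -0.91, -0.02, 0, 0, 0.08, 1]
    - [-0.18, -0.91, -0.01, 0, 0, 0.09, 1]

```text
time_s: 22.82
tool_pos: [517.1, -235.3, 99.2]
tool_rot: [[-1.0, -0.012, 0.001], [-0.012, 1.0, 0.001], [-0.002, 0.001, -1.0]]
ft_force: [-1.3, 0.8, 0.1]
gripper_width: 85.4
grip_force: 0.0
```

>>> send_rows:
  series:
    - [-0.19, -0.92, -0.02, 0, 0, 0.08, 1]
    - [0, 0, 0, 0, 0, 0, 1]
    - [0, 0, 0, 0, 0, 0, 1]
    - [0, 0, 0, 0, 0, 0, 1]

```text
time_s: 23.15
tool_pos: [522.7, -260.7, 99.6]
tool_rot: [[-1.0, -0.004, 0.001], [-0.004, 1.0, 0.002], [-0.001, 0.002, -1.0]]
ft_force: [0.7, 0.5, -0.5]
gripper_width: 85.5
grip_force: 0.0
```

```bash
cat >> h.py <<'E'
def pick():
    x,y,a=under()
    plan([(x,y,95,a,1,29,1),(x,y,14,a,1,22,1),(x,y,14,a,-.1,22,4),(x,y,100,a,-.1,24,1)])
E
python3 -c "
from h import *
pick()"
```

```text
t 23.1 tcp [ 522.7 -260.7   99.6] yaw 0.2 panel [ -51.1 -427.3] F [ 0.7  0.5 -0.5] w 85.5 g 0.0
under 520.5 -264.4 0.5 100 44 7365
[[0.07,-0.15,0.16,0,0,-0.02,1],[0,0,0,0,0,0,1],[0,0,0.67,0,0,0,1],[0,0,0.68,0,0,0,1],[0,0,0.67,0,0,0,1],[0,0,0.68,0,0,0,1],[0,0,0,0,0,0,1],[0,0,0,0,0,0,-0.1],[0,0,0,0,0,0,-0.1],[0,0,0,0,0,0,-0.1]]
[[0,0,0,0,0,0,-0.1],[0,0,0,0,0,0,-0.1],[0,0,-0.72,0,0,0,-0.1],[0,0,-0.72,0,0,0,-0.1],[0,0,-0.71,0,0,0,-0.1],[0,0,-0.72,0,0,0,-0.1],[0,0,0,0,0,0,-0.1]]
end [ 520.6 -264.5  100.     0. ]
```

>>> send_rows:
  series:
    - [0.07, -0.12, 0.16, 0, 0, -0.02, 1]
    - [0, 0, 0, 0, 0, 0, 1]
    - [0, 0, 0.67, 0, 0, 0, 1]
    - [0, 0, 0.68, 0, 0, 0, 1]
    - [0, 0, 0.67, 0, 0, 0, 1]
    - [0, 0, 0.68, 0, 0, 0, 1]
    - [0, 0, 0, 0, 0, 0, 1]
    - [0, 0, 0, 0, 0, 0, -0.1]
    - [0, 0, 0, 0, 0, 0, -0.1]
    - [0, 0, 0, 0, 0, 0, -0.1]

```text
time_s: 24.03
tool_pos: [521.5, -265.5, 15.4]
tool_rot: [[-1.0, -0.006, 0.002], [-0.006, 1.0, -0.001], [-0.002, -0.001, -1.0]]
ft_force: [-0.0, 0.4, 0.1]
gripper_width: 51.6
grip_force: 0.0
```

>>> send_rows:
  series:
    - [0, 0, 0, 0, 0, 0, -0.1]
    - [0, 0, 0, 0, 0, 0, -0.1]
    - [0, 0, -0.72, 0, 0, 0, -0.1]
    - [0, 0, -0.72, 0, 0, 0, -0.1]
    - [0, 0, -0.71, 0, 0, 0, -0.1]
    - [0, 0, -0.72, 0, 0, 0, -0.1]
    - [0, 0, 0, 0, 0, 0, -0.1]

```text
time_s: 24.62
tool_pos: [522.8, -266.3, 104.1]
tool_rot: [[-1.0, -0.005, 0.007], [-0.005, 1.0, -0.002], [-0.007, -0.002, -1.0]]
ft_force: [1.8, -0.9, -3.2]
gripper_width: 43.0
grip_force: 83.1
```

```bash
cat >> h.py <<'E'
def carry(n):
    where();x,y=p2w(-85,110-44*(n-1))
    plan([(x,y,100,8.3,-.1,29,2),(x,y,57,8.3,-.1,24,2)])
E
python3 -c "
from h import *
carry(3)"
```

```text
t 24.6 tcp [ 522.8 -266.3  104.1] yaw 0.3 panel [ -51.8 -432.8] F [ 1.8 -0.9 -3.2] w 43.0 g 83.1
tilt deg [-0.13537405  0.37650757 -0.00044479]
[[0.2,0.93,0.01,0,0,-0.08,-0.1],[0.19,0.93,0.01,0,0,-0.08,-0.1],[0.18,0.93,0.01,0,0,-0.08,-0.1],[0.18,0.93,0.01,0,0,-0.08,-0.1],[0.17,0.94,0.01,0,0,-0.08,-0.1],[0.16,0.94,0.01,0,0,-0.09,-0.1],[0.15,0.94,0.01,0,0,-0.08,-0.1],[0.15,0.94,0.01,0,0,-0.09,-0.1],[0.14,0.94,0.01,0,0,-0.08,-0.1],[0.13,0.94,0.01,0,0,-0.09,-0.1]]
[[0.12,0.94,0.01,0,0,-0.08,-0.1],[0.11,0.94,0.01,0,0,-0.09,-0.1],[0.1,0.94,0,0,0,-0.08,-0.1],[0.09,0.95,0.01,0,0,-0.09,-0.1],[0.09,0.95,0,0,0,-0.08,-0.1],[0.08,0.94,0.01,0,0,-0.09,-0.1],[0,0,0,0,0,0,-0.1],[0,0,0,0,0,0,-0.1],[0,0,0.72,0,0,0,-0.1],[0,0,0.71,0,0,0,-0.1]]
[[0,0,0,0,0,0,-0.1],[0,0,0,0,0,0,-0.1]]
end [4.243e+02 1.789e+02 5.700e+01 1.000e-01]
```

>>> send_rows:
  series:
    - [0.2, 0.93, 0.01, 0, 0, -0.08, -0.1]
    - [0.19, 0.93, 0.01, 0, 0, -0.08, -0.1]
    - [0.18, 0.93, 0.01, 0, 0, -0.08, -0.1]
    - [0.18, 0.93, 0.01, 0, 0, -0.08, -0.1]
    - [0.17, 0.94, 0.01, 0, 0, -0.08, -0.1]
    - [0.16, 0.94, 0.01, 0, 0, -0.09, -0.1]
    - [0.15, 0.94, 0.01, 0, 0, -0.08, -0.1]
    - [0.15, 0.94, 0.01, 0, 0, -0.09, -0.1]
    - [0.14, 0.94, 0.01, 0, 0, -0.08, -0.1]
    - [0.13, 0.94, 0.01, 0, 0, -0.09, -0.1]

```text
time_s: 25.45
tool_pos: [457.9, 14.3, 96.6]
tool_rot: [[-0.996, -0.092, -0.001], [-0.092, 0.996, 0.0], [0.001, 0.0, -1.0]]
ft_force: [1.1, 0.2, -4.1]
gripper_width: 42.9
grip_force: 83.0
```

>>> send_rows:
  series:
    - [0.12, 0.94, 0.01, 0, 0, -0.08, -0.1]
    - [0.11, 0.94, 0.01, 0, 0, -0.09, -0.1]
    - [0.1, 0.94, 0, 0, 0, -0.08, -0.1]
    - [0.09, 0.95, 0.01, 0, 0, -0.09, -0.1]
    - [0.09, 0.95, 0, 0, 0, -0.08, -0.1]
    - [0.08, 0.94, 0.01, 0, 0, -0.09, -0.1]
    - [0, 0, 0, 0, 0, 0, -0.1]
    - [0, 0, 0, 0, 0, 0, -0.1]
    - [0, 0, 0.72, 0, 0, 0, -0.1]
    - [0, 0, 0.71, 0, 0, 0, -0.1]

```text
time_s: 26.28
tool_pos: [422.8, 178.8, 53.1]
tool_rot: [[-0.99, -0.143, 0.002], [-0.143, 0.99, 0.001], [-0.002, 0.0, -1.0]]
ft_force: [0.8, 0.2, -4.9]
gripper_width: 42.7
grip_force: 83.4
```

>>> send_rows:
  series:
    - [0, 0, 0, 0, 0, 0, -0.1]
    - [0, 0, 0, 0, 0, 0, -0.1]

```text
time_s: 26.45
tool_pos: [421.1, 178.1, 52.4]
tool_rot: [[-0.99, -0.144, -0.002], [-0.144, 0.99, -0.003], [0.003, -0.002, -1.0]]
ft_force: [0.7, 1.0, -3.7]
gripper_width: 42.5
grip_force: 83.1
```

```bash
sed -i 's/(x,y,24,8.3,-.1,4,1),$/(x,y,25.5,8.3,-.1,4,1),/' h.py; python3 -c "
from h import *
held(3)"
```

```text
t 26.4 tcp [421.1 178.1  52.4] yaw 8.3 panel [-88.5  21.5] F [ 0.7  1.  -3.7] w 42.5 g 83.1
held near end x -138.6 centre -88.6 top z-tcp 26.3
[[-0.06,0,0.39,0,0,0,-0.1],[-0.06,0,0.38,0,0,0,-0.1],[0,0,0,0,0,0,-0.1],[0,0,0.08,0,0,0,-0.1],[0,0,0.07,0,0,0,-0.1],[0,0,0,0,0,0,-0.1],[0,0,0.05,0,0,0,0.25],[0,0,0,0,0,0,0.25],[0,0,0,0,0,0,0.25],[0,0,-0.73,0,0,0,0.25]]
[[0,0,-0.73,0,0,0,0.25],[0,0,-0.74,0,0,0,0.25],[0.01,-0.62,0,0,0,0,-1],[0.01,-0.62,0,0,0,0,-1],[0.01,-0.63,0,0,0,0,-1],[0,0,0,0,0,0,-1],[0,0,0.66,0,0,0,-1],[0,0,0.65,0,0,0,-1],[0,0,0.66,0,0,0,-1],[0,0,0,0,0,0,-1]]
[[0,0.33,0,0,0,0,-1],[0,0.34,0,0,0,0,-1],[0,0.33,0,0,0,0,-1],[0,0.13,0,0,0,0,-1],[0,0.14,0,0,0,0,-1],[0,0.13,0,0,0,0,-1],[0,0,0,0,0,0,-1]]
end [4.264e+02 1.651e+02 3.090e+01 1.000e-01]
```

>>> send_rows:
  series:
    - [-0.06, 0, 0.39, 0, 0, 0, -0.1]
    - [-0.06, 0, 0.38, 0, 0, 0, -0.1]
    - [0, 0, 0, 0, 0, 0, -0.1]
    - [0, 0, 0.08, 0, 0, 0, -0.1]
    - [0, 0, 0.05, 0, 0, 0, -0.1]
    - [0, 0, 0, 0, 0, 0, -0.1]
    - [0, 0, 0, 0, 0, 0, 0.25]
    - [0, 0, 0, 0, 0, 0, 0.25]
    - [0, 0, 0, 0, 0, 0, 0.25]
    - [0, 0, -0.73, 0, 0, 0, 0.25]

```text
time_s: 27.33
tool_pos: [424.0, 180.1, 46.2]
tool_rot: [[-0.989, -0.146, -0.004], [-0.146, 0.989, -0.002], [0.004, -0.002, -1.0]]
ft_force: [-0.3, 0.1, -0.3]
gripper_width: 53.5
grip_force: 0.0
```

>>> send_rows:
  series:
    - [0, 0, -0.73, 0, 0, 0, 0.25]
    - [0, 0, -0.67, 0, 0, 0, 0.25]
    - [0.01, -0.62, 0, 0, 0, 0, -1]
    - [0.01, -0.62, 0, 0, 0, 0, -1]
    - [0.01, -0.63, 0, 0, 0, 0, -1]
    - [0, 0, 0, 0, 0, 0, -1]
    - [0, 0, 0.66, 0, 0, 0, -1]
    - [0, 0, 0.65, 0, 0, 0, -1]
    - [0, 0, 0.66, 0, 0, 0, -1]
    - [0, 0, 0, 0, 0, 0, -1]

```text
time_s: 28.17
tool_pos: [431.4, 125.2, 28.7]
tool_rot: [[-0.989, -0.147, -0.003], [-0.147, 0.989, -0.001], [0.003, -0.001, -1.0]]
ft_force: [-0.5, -0.0, -0.3]
gripper_width: 0.2
grip_force: 0.0
```

>>> send_rows:
  series:
    - [0, 0.33, 0, 0, 0, 0, -1]
    - [0, 0.34, 0, 0, 0, 0, -1]
    - [0, 0.33, 0, 0, 0, 0, -1]
    - [0, 0.13, 0, 0, 0, 0, -1]
    - [0, 0.14, 0, 0, 0, 0, -1]
    - [0, 0.13, 0, 0, 0, 0, -1]
    - [0, 0, 0, 0, 0, 0, -1]

```text
time_s: 28.75
tool_pos: [426.6, 166.9, 31.3]
tool_rot: [[-0.989, -0.146, 0.001], [-0.146, 0.989, 0.001], [-0.001, 0.001, -1.0]]
ft_force: [-0.1, 0.0, 0.7]
gripper_width: -0.1
grip_force: 0.3
```

>>> send_rows:
  series:
    - [0, 0.05, 0, 0, 0, 0, -1]
    - [0, 0.05, 0, 0, 0, 0, -1]
    - [0, 0, 0, 0, 0, 0, -1]

```text
time_s: 29.0
tool_pos: [426.2, 167.3, 31.1]
tool_rot: [[-0.99, -0.143, -0.0], [-0.143, 0.99, -0.003], [0.001, -0.003, -1.0]]
ft_force: [1.3, -5.9, 3.2]
gripper_width: 0.1
grip_force: 2.7
```

```bash
python3 -c "
from h import *
topick()"
```

```text
t 29.0 tcp [426.2 167.3  31.1] yaw 8.2 panel [-84.9  10.1] F [ 1.3 -5.9  3.2] w 0.1 g 2.7
pack [ 656.3 -257.9  -13.1] 45 101
pack [ 538.7 -378.9  -13. ] 45 100
[[0,-0.2,0,0,0,-0.01,-1],[0,-0.07,-0.65,0,0,0,-1],[0,-0.07,-0.66,0,0,0,-1],[0,-0.06,-0.65,0,0,0,-1],[-0.33,-0.87,-0.02,0,0,0.21,1],[-0.35,-0.86,-0.02,0,0,0.21,1],[-0.36,-0.85,-0.02,0,0,0.21,1],[-0.38,-0.84,-0.02,0,0,0.21,1],[-0.4,-0.83,-0.02,0,0,0.21,1],[-0.42,-0.83,-0.02,0,0,0.21,1]]
[[-0.44,-0.82,-0.02,0,0,0.21,1],[-0.45,-0.81,-0.02,0,0,0.21,1],[-0.47,-0.8,-0.02,0,0,0.21,1],[-0.49,-0.78,-0.02,0,0,0.21,1],[-0.51,-0.77,-0.02,0,0,0.21,1],[-0.52,-0.76,-0.02,0,0,0.21,1],[-0.54,-0.75,-0.02,0,0,0.21,1],[-0.56,-0.74,-0.02,0,0,0.21,1],[-0.58,-0.73,-0.02,0,0,0.21,1],[-0.59,-0.71,-0.02,0,0,0.21,1]]
[[-0.6,-0.7,-0.02,0,0,0.21,1],[0,0,0,0,0,0,1],[0,0,0,0,0,0,1],[0,0,0.72,0,0,0,1],[0,0,0.72,0,0,0,1],[0,0,0.71,0,0,0,1],[0,0,0.72,0,0,0,1],[0,0,0,0,0,0,1],[0,0,0,0,0,0,-0.1],[0,0,0,0,0,0,-0.1]]
[[0,0,0,0,0,0,-0.1],[0,0,0,0,0,0,-0.1],[0,0,0,0,0,0,-0.1],[0,0,0,0,0,0,-0.1],[0,0,-0.72,0,0,0,-0.1],[0,0,-0.72,0,0,0,-0.1],[0,0,-0.71,0,0,0,-0.1],[0,0,-0.72,0,0,0,-0.1],[0,0,0,0,0,0,-0.1]]
end [ 6.563e+02 -2.578e+02  1.001e+02 -2.000e-01]
```

>>> send_rows:
  series:
    - [0, -0.2, 0, 0, 0, -0.01, -1]
    - [0, -0.07, -0.65, 0, 0, 0, -1]
    - [0, -0.07, -0.66, 0, 0, 0, -1]
    - [0, -0.06, -0.65, 0, 0, 0, -1]
    - [-0.33, -0.87, -0.02, 0, 0, 0.21, 1]
    - [-0.35, -0.86, -0.02, 0, 0, 0.21, 1]
    - [-0.36, -0.85, -0.02, 0, 0, 0.21, 1]
    - [-0.38, -0.84, -0.02, 0, 0, 0.21, 1]
    - [-0.4, -0.83, -0.02, 0, 0, 0.21, 1]
    - [-0.42, -0.83, -0.02, 0, 0, 0.21, 1]

```text
time_s: 29.88
tool_pos: [509.6, 11.0, 93.2]
tool_rot: [[-1.0, -0.015, 0.001], [-0.015, 1.0, 0.002], [-0.001, 0.002, -1.0]]
ft_force: [-0.3, 0.3, 0.8]
gripper_width: 72.2
grip_force: 0.0
```

>>> send_rows:
  series:
    - [-0.44, -0.82, -0.02, 0, 0, 0.21, 1]
    - [-0.45, -0.81, -0.02, 0, 0, 0.21, 1]
    - [-0.47, -0.8, -0.02, 0, 0, 0.21, 1]
    - [-0.49, -0.78, -0.02, 0, 0, 0.21, 1]
    - [-0.51, -0.77, -0.02, 0, 0, 0.21, 1]
    - [-0.52, -0.76, -0.02, 0, 0, 0.21, 1]
    - [-0.54, -0.75, -0.02, 0, 0, 0.21, 1]
    - [-0.56, -0.74, -0.02, 0, 0, 0.21, 1]
    - [-0.58, -0.73, -0.02, 0, 0, 0.21, 1]
    - [-0.59, -0.71, -0.02, 0, 0, 0.21, 1]

```text
time_s: 30.72
tool_pos: [644.3, -232.2, 99.0]
tool_rot: [[-0.979, 0.204, 0.001], [0.204, 0.979, 0.001], [-0.001, 0.001, -1.0]]
ft_force: [-0.3, -0.8, -0.4]
gripper_width: 85.4
grip_force: 0.0
```

>>> send_rows:
  series:
    - [-0.6, -0.7, -0.02, 0, 0, 0.21, 1]
    - [0, 0, 0, 0, 0, 0, 1]
    - [0, 0, 0, 0, 0, 0, 1]
    - [0, 0, 0, 0, 0, 0, 1]

```text
time_s: 31.05
tool_pos: [656.8, -254.2, 99.3]
tool_rot: [[-0.975, 0.224, -0.0], [0.224, 0.975, 0.002], [0.001, 0.002, -1.0]]
ft_force: [-0.2, 0.9, -0.3]
gripper_width: 85.5
grip_force: 0.0
```

```bash
python3 -c "
from h import *
pick()"
```

```text
t 31.1 tcp [ 656.8 -254.2   99.3] yaw -13.0 panel [  82.5 -440.2] F [-0.2  0.9 -0.3] w 85.5 g 0.0
under 656.0 -259.2 -12.4 44 100 7312
[[-0.02,-0.19,0.15,0,0,-0.08,1],[0,0,0,0,0,0,1],[0,0,0.67,0,0,0,1],[0,0,0.68,0,0,0,1],[0,0,0.67,0,0,0,1],[0,0,0.68,0,0,0,1],[0,0,0,0,0,0,1],[0,0,0,0,0,0,-0.1],[0,0,0,0,0,0,-0.1],[0,0,0,0,0,0,-0.1]]
[[0,0,0,0,0,0,-0.1],[0,0,0,0,0,0,-0.1],[0,0,-0.72,0,0,0,-0.1],[0,0,-0.72,0,0,0,-0.1],[0,0,-0.71,0,0,0,-0.1],[0,0,-0.72,0,0,0,-0.1],[0,0,0,0,0,0,-0.1]]
end [ 6.561e+02 -2.592e+02  1.001e+02 -2.000e-01]
```

>>> send_rows:
  series:
    - [-0.02, -0.14, 0.15, 0, 0, -0.08, 1]
    - [0, 0, 0, 0, 0, 0, 1]
    - [0, 0, 0.67, 0, 0, 0, 1]
    - [0, 0, 0.68, 0, 0, 0, 1]
    - [0, 0, 0.67, 0, 0, 0, 1]
    - [0, 0, 0.68, 0, 0, 0, 1]
    - [0, 0, 0, 0, 0, 0, 1]
    - [0, 0, 0, 0, 0, 0, -0.1]
    - [0, 0, 0, 0, 0, 0, -0.1]
    - [0, 0, 0, 0, 0, 0, -0.1]

```text
time_s: 31.93
tool_pos: [658.0, -259.7, 16.2]
tool_rot: [[-0.976, 0.217, 0.003], [0.217, 0.976, -0.001], [-0.003, 0.0, -1.0]]
ft_force: [-0.6, 0.8, 0.8]
gripper_width: 51.7
grip_force: 0.0
```

>>> send_rows:
  series:
    - [0, 0, 0, 0, 0, 0, -0.1]
    - [0, 0, 0, 0, 0, 0, -0.1]
    - [0, 0, -0.72, 0, 0, 0, -0.1]
    - [0, 0, -0.72, 0, 0, 0, -0.1]
    - [0, 0, -0.71, 0, 0, 0, -0.1]
    - [0, 0, -0.72, 0, 0, 0, -0.1]
    - [0, 0, -0.72, 0, 0, 0, -0.1]
    - [0, 0, -0.72, 0, 0, 0, -0.1]
    - [0, 0, 0, 0, 0, 0, -0.1]

```text
time_s: 32.68
tool_pos: [659.4, -260.2, 148.5]
tool_rot: [[-0.976, 0.217, 0.008], [0.217, 0.976, -0.002], [-0.008, -0.0, -1.0]]
ft_force: [1.4, -0.5, -2.1]
gripper_width: 42.2
grip_force: 83.4
```

```bash
python3 -c "
from h import *
carry(4)"
```

```text
t 32.7 tcp [ 659.4 -260.2  148.5] yaw -12.6 panel [  84.3 -446.5] F [ 1.4 -0.5 -2.1] w 42.2 g 83.4
tilt deg [-1.05497642e-02  4.69095042e-01 -4.31870356e-05]
[[0.64,0.7,0.1,0,0,-0.22,-0.1],[0.63,0.72,0.1,0,0,-0.22,-0.1],[0.61,0.73,0.1,0,0,-0.22,-0.1],[0.59,0.74,0.1,0,0,-0.22,-0.1],[0.58,0.76,0.1,0,0,-0.22,-0.1],[0.56,0.77,0.1,0,0,-0.22,-0.1],[0.54,0.78,0.1,0,0,-0.22,-0.1],[0.52,0.8,0.1,0,0,-0.22,-0.1],[0.51,0.81,0.1,0,0,-0.21,-0.1],[0.49,0.82,0.1,0,0,-0.22,-0.1]]
[[0.47,0.83,0.1,0,0,-0.21,-0.1],[0.45,0.84,0.1,0,0,-0.22,-0.1],[0.43,0.85,0.1,0,0,-0.21,-0.1],[0.41,0.86,0.11,0,0,-0.22,-0.1],[0.39,0.86,0.1,0,0,-0.21,-0.1],[0.37,0.87,0.11,0,0,-0.22,-0.1],[0,0,0,0,0,0,-0.1],[0,0,0,0,0,0,-0.1],[0,0,0.72,0,0,0,-0.1],[0,0,0.71,0,0,0,-0.1]]
[[0,0,0,0,0,0,-0.1],[0,0,0,0,0,0,-0.1]]
end [4.309e+02 1.354e+02 5.700e+01 1.000e-01]
```

>>> send_rows:
  series:
    - [0.64, 0.7, 0.1, 0, 0, -0.22, -0.1]
    - [0.63, 0.72, 0.1, 0, 0, -0.22, -0.1]
    - [0.61, 0.73, 0.1, 0, 0, -0.22, -0.1]
    - [0.59, 0.74, 0.1, 0, 0, -0.22, -0.1]
    - [0.58, 0.76, 0.1, 0, 0, -0.22, -0.1]
    - [0.56, 0.77, 0.1, 0, 0, -0.22, -0.1]
    - [0.54, 0.78, 0.1, 0, 0, -0.22, -0.1]
    - [0.52, 0.8, 0.1, 0, 0, -0.22, -0.1]
    - [0.51, 0.81, 0.1, 0, 0, -0.21, -0.1]
    - [0.49, 0.82, 0.1, 0, 0, -0.22, -0.1]

```text
time_s: 33.52
tool_pos: [512.1, -11.2, 112.7]
tool_rot: [[-1.0, -0.011, -0.001], [-0.011, 1.0, 0.001], [0.001, 0.001, -1.0]]
ft_force: [0.6, 0.3, -3.9]
gripper_width: 42.7
grip_force: 83.2
```

>>> send_rows:
  series:
    - [0.47, 0.83, 0.1, 0, 0, -0.21, -0.1]
    - [0.45, 0.84, 0.1, 0, 0, -0.22, -0.1]
    - [0.43, 0.85, 0.1, 0, 0, -0.21, -0.1]
    - [0.41, 0.86, 0.11, 0, 0, -0.22, -0.1]
    - [0.39, 0.86, 0.1, 0, 0, -0.21, -0.1]
    - [0.37, 0.87, 0.11, 0, 0, -0.22, -0.1]
    - [0, 0, 0, 0, 0, 0, -0.1]
    - [0, 0, 0, 0, 0, 0, -0.1]
    - [0, 0, 0.72, 0, 0, 0, -0.1]
    - [0, 0, 0.6, 0, 0, 0, -0.1]

```text
time_s: 34.35
tool_pos: [429.1, 135.2, 55.1]
tool_rot: [[-0.99, -0.143, 0.002], [-0.143, 0.99, 0.001], [-0.002, 0.001, -1.0]]
ft_force: [0.5, -0.4, -4.2]
gripper_width: 42.5
grip_force: 83.5
```

>>> send_rows:
  series:
    - [0, 0, 0, 0, 0, 0, -0.1]
    - [0, 0, 0, 0, 0, 0, -0.1]

```text
time_s: 34.52
tool_pos: [427.7, 134.6, 54.9]
tool_rot: [[-0.99, -0.144, -0.002], [-0.144, 0.99, -0.002], [0.002, -0.002, -1.0]]
ft_force: [0.5, 0.5, -4.4]
gripper_width: 43.0
grip_force: 83.2
```

```bash
sed -i 's/(x,y,24,8.3,.25,8,2)/(x,y,25.5,8.3,.25,8,2)/' h.py; python3 -c "
from h import *
held(4)"
```

```text
t 34.5 tcp [427.7 134.6  54.9] yaw 8.3 panel [-88.2 -22.4] F [ 0.5  0.5 -4.4] w 43.0 g 83.2
held near end x -139.3 centre -89.3 top z-tcp 25.7
[[-0.07,0,0.43,0,0,0,-0.1],[-0.07,0,0.42,0,0,-0.01,-0.1],[0,0,0,0,0,0,-0.1],[0,0,0.08,0,0,0,-0.1],[0,0,0.07,0,0,0,-0.1],[0,0,0,0,0,0,-0.1],[0,0,0,0,0,0,0.25],[0,0,0,0,0,0,0.25],[0,0,0,0,0,0,0.25],[0,0,-0.72,0,0,0,0.25]]
[[0,0,-0.71,0,0,0,0.25],[0,0,-0.72,0,0,0,0.25],[0.02,-0.62,0,0,0,0,-1],[0.02,-0.62,0,0,0,0,-1],[0.01,-0.62,0,0,0,0,-1],[0,0,0,0,0,0,-1],[0,0,0.66,0,0,0,-1],[0,0,0.65,0,0,0,-1],[0,0,0.66,0,0,0,-1],[0,0,0,0,0,0,-1]]
[[0,0.33,0,0,0,0,-1],[0,0.33,0,0,0,0,-1],[0,0.34,0,0,0,0,-1],[0,0.13,0,0,0,0,-1],[0,0.13,0,0,0,0,-1],[0,0.14,0,0,0,0,-1],[0,0,0,0,0,0,-1]]
end [4.328e+02 1.217e+02 3.090e+01 1.000e-01]
```

>>> send_rows:
  series:
    - [-0.07, 0, 0.43, 0, 0, 0, -0.1]
    - [-0.07, 0, 0.42, 0, 0, -0.01, -0.1]
    - [0, 0, 0, 0, 0, 0, -0.1]
    - [0, 0, 0.08, 0, 0, 0, -0.1]
    - [0, 0, 0.03, 0, 0, 0, -0.1]
    - [0, 0, 0, 0, 0, 0, -0.1]
    - [0, 0, 0, 0, 0, 0, 0.25]
    - [0, 0, 0, 0, 0, 0, 0.25]
    - [0, 0, 0, 0, 0, 0, 0.25]
    - [0, 0, -0.72, 0, 0, 0, 0.25]

```text
time_s: 35.4
tool_pos: [430.8, 136.5, 46.5]
tool_rot: [[-0.989, -0.148, -0.004], [-0.148, 0.989, -0.002], [0.004, -0.001, -1.0]]
ft_force: [0.9, 0.6, 0.7]
gripper_width: 53.7
grip_force: 0.0
```

>>> send_rows:
  series:
    - [0, 0, -0.71, 0, 0, 0, 0.25]
    - [0, 0, -0.68, 0, 0, 0, 0.25]
    - [0.02, -0.62, 0, 0, 0, 0, -1]
    - [0.02, -0.62, 0, 0, 0, 0, -1]
    - [0.01, -0.62, 0, 0, 0, 0, -1]
    - [0, 0, 0, 0, 0, 0, -1]
    - [0, 0, 0.66, 0, 0, 0, -1]
    - [0, 0, 0.65, 0, 0, 0, -1]
    - [0, 0, 0.66, 0, 0, 0, -1]
    - [0, 0, 0, 0, 0, 0, -1]

```text
time_s: 36.23
tool_pos: [437.6, 81.8, 28.7]
tool_rot: [[-0.989, -0.148, -0.003], [-0.148, 0.989, -0.001], [0.003, -0.0, -1.0]]
ft_force: [1.0, 0.3, 0.3]
gripper_width: -0.3
grip_force: 0.0
```

>>> send_rows:
  series:
    - [0, 0.33, 0, 0, 0, 0, -1]
    - [0, 0.33, 0, 0, 0, 0, -1]
    - [0, 0.34, 0, 0, 0, 0, -1]
    - [0, 0.13, 0, 0, 0, 0, -1]
    - [0, 0.13, 0, 0, 0, 0, -1]
    - [0, 0.14, 0, 0, 0, 0, -1]
    - [0, 0, 0, 0, 0, 0, -1]

```text
time_s: 36.82
tool_pos: [432.8, 123.3, 31.3]
tool_rot: [[-0.989, -0.147, 0.001], [-0.147, 0.989, 0.001], [-0.001, 0.001, -1.0]]
ft_force: [0.2, -0.3, 1.7]
gripper_width: -0.1
grip_force: 0.4
```

>>> send_rows:
  series:
    - [0, 0.05, 0, 0, 0, 0, -1]
    - [0, 0.05, 0, 0, 0, 0, -1]
    - [0, 0, 0, 0, 0, 0, -1]

```text
time_s: 37.07
tool_pos: [432.4, 123.7, 31.1]
tool_rot: [[-0.99, -0.144, -0.0], [-0.144, 0.99, -0.003], [0.001, -0.003, -1.0]]
ft_force: [0.6, -4.5, 4.3]
gripper_width: -0.4
grip_force: 2.8
```

```bash
python3 -c "
from h import *
topick()"
```

```text
t 37.1 tcp [432.4 123.7  31.1] yaw 8.3 panel [-85.1 -33.9] F [ 0.6 -4.5  4.3] w -0.4 g 2.8
pack [ 538.8 -378.9  -13.7] 45 100
[[0,-0.2,0,0,0,0,-1],[0,-0.07,-0.66,0,0,0,-1],[0,-0.06,-0.65,0,0,0,-1],[0,-0.07,-0.66,0,0,0,-1],[-0.06,-0.93,-0.02,0,0,0.2,1],[-0.08,-0.93,-0.02,0,0,0.2,1],[-0.1,-0.92,-0.02,0,0,0.2,1],[-0.12,-0.92,-0.02,0,0,0.2,1],[-0.14,-0.92,-0.02,0,0,0.2,1],[-0.16,-0.92,-0.02,0,0,0.2,1]]
[[-0.18,-0.91,-0.02,0,0,0.21,1],[-0.2,-0.91,-0.02,0,0,0.2,1],[-0.21,-0.9,-0.02,0,0,0.21,1],[-0.23,-0.9,-0.02,0,0,0.2,1],[-0.25,-0.89,-0.02,0,0,0.21,1],[-0.27,-0.89,-0.02,0,0,0.2,1],[-0.29,-0.88,-0.01,0,0,0.21,1],[-0.31,-0.88,-0.02,0,0,0.2,1],[-0.33,-0.87,-0.01,0,0,0.21,1],[-0.35,-0.86,-0.02,0,0,0.2,1]]
[[-0.37,-0.85,-0.01,0,0,0.21,1],[-0.39,-0.84,-0.02,0,0,0.2,1],[0,0,0,0,0,0,1],[0,0,0,0,0,0,1],[0,0,0.72,0,0,0,1],[0,0,0.72,0,0,0,1],[0,0,0.71,0,0,0,1],[0,0,0.72,0,0,0,1],[0,0,0,0,0,0,1],[0,0,0,0,0,0,-0.1]]
[[0,0,0,0,0,0,-0.1],[0,0,0,0,0,0,-0.1],[0,0,0,0,0,0,-0.1],[0,0,0,0,0,0,-0.1],[0,0,0,0,0,0,-0.1],[0,0,-0.72,0,0,0,-0.1],[0,0,-0.72,0,0,0,-0.1],[0,0,-0.71,0,0,0,-0.1],[0,0,-0.72,0,0,0,-0.1],[0,0,0,0,0,0,-0.1]]
end [ 5.387e+02 -3.788e+02  1.000e+02 -2.000e-01]
```

>>> send_rows:
  series:
    - [0, -0.2, 0, 0, 0, 0, -1]
    - [0, -0.07, -0.66, 0, 0, 0, -1]
    - [0, -0.06, -0.65, 0, 0, 0, -1]
    - [0, -0.07, -0.66, 0, 0, 0, -1]
    - [-0.06, -0.93, -0.02, 0, 0, 0.2, 1]
    - [-0.08, -0.93, -0.02, 0, 0, 0.2, 1]
    - [-0.1, -0.92, -0.02, 0, 0, 0.2, 1]
    - [-0.12, -0.92, -0.02, 0, 0, 0.2, 1]
    - [-0.14, -0.92, -0.02, 0, 0, 0.2, 1]
    - [-0.16, -0.92, -0.02, 0, 0, 0.2, 1]

```text
time_s: 37.95
tool_pos: [469.9, -50.6, 93.5]
tool_rot: [[-1.0, -0.021, 0.001], [-0.021, 1.0, 0.002], [-0.001, 0.002, -1.0]]
ft_force: [0.8, 0.0, 0.2]
gripper_width: 72.8
grip_force: 0.0
```

>>> send_rows:
  series:
    - [-0.18, -0.91, -0.02, 0, 0, 0.21, 1]
    - [-0.2, -0.91, -0.02, 0, 0, 0.2, 1]
    - [-0.21, -0.9, -0.02, 0, 0, 0.21, 1]
    - [-0.23, -0.9, -0.02, 0, 0, 0.2, 1]
    - [-0.25, -0.89, -0.02, 0, 0, 0.21, 1]
    - [-0.27, -0.89, -0.02, 0, 0, 0.2, 1]
    - [-0.29, -0.88, -0.01, 0, 0, 0.21, 1]
    - [-0.31, -0.88, -0.02, 0, 0, 0.2, 1]
    - [-0.33, -0.87, -0.01, 0, 0, 0.21, 1]
    - [-0.35, -0.86, -0.02, 0, 0, 0.2, 1]

```text
time_s: 38.78
tool_pos: [528.0, -323.5, 98.7]
tool_rot: [[-0.981, 0.193, 0.001], [0.193, 0.981, 0.001], [-0.001, 0.002, -1.0]]
ft_force: [0.5, -0.7, -0.4]
gripper_width: 85.4
grip_force: 0.0
```

>>> send_rows:
  series:
    - [-0.37, -0.85, -0.01, 0, 0, 0.21, 1]
    - [-0.39, -0.84, -0.02, 0, 0, 0.2, 1]
    - [0, 0, 0, 0, 0, 0, 1]
    - [0, 0, 0, 0, 0, 0, 1]
    - [0, 0, 0, 0, 0, 0, 1]

```text
time_s: 39.2
tool_pos: [539.8, -375.5, 99.4]
tool_rot: [[-0.972, 0.233, 0.0], [0.233, 0.972, 0.002], [0.0, 0.002, -1.0]]
ft_force: [0.3, 1.0, -0.3]
gripper_width: 85.1
grip_force: 0.0
```

```bash
python3 -c "
from h import *
pick()"
```

```text
t 39.2 tcp [ 539.8 -375.5   99.4] yaw -13.5 panel [ -50.7 -543.4] F [ 0.3  1.  -0.3] w 85.1 g 0.0
under 538.4 -380.2 -13.7 44 100 7313
[[0.01,-0.19,0.15,0,0,0.05,1],[0,0,0,0,0,0,1],[0,0,0.68,0,0,0,1],[0,0,0.67,0,0,0,1],[0,0,0.68,0,0,0,1],[0,0,0.67,0,0,0,1],[0,0,0,0,0,0,1],[0,0,0,0,0,0,-0.1],[0,0,0,0,0,0,-0.1],[0,0,0,0,0,0,-0.1]]
[[0,0,0,0,0,0,-0.1],[0,0,0,0,0,0,-0.1],[0,0,-0.72,0,0,0,-0.1],[0,0,-0.71,0,0,0,-0.1],[0,0,-0.72,0,0,0,-0.1],[0,0,-0.71,0,0,0,-0.1],[0,0,0,0,0,0,-0.1]]
end [ 5.383e+02 -3.803e+02  9.990e+01 -2.000e-01]
```

>>> send_rows:
  series:
    - [0.02, -0.14, 0.15, 0, 0, 0.03, 1]
    - [0, 0, 0, 0, 0, 0, 1]
    - [0, 0, 0.68, 0, 0, 0, 1]
    - [0, 0, 0.67, 0, 0, 0, 1]
    - [0, 0, 0.68, 0, 0, 0, 1]
    - [0, 0, 0.67, 0, 0, 0, 1]
    - [0, 0, 0, 0, 0, 0, 1]
    - [0, 0, 0, 0, 0, 0, -0.1]
    - [0, 0, 0, 0, 0, 0, -0.1]
    - [0, 0, 0, 0, 0, 0, -0.1]

```text
time_s: 40.08
tool_pos: [539.3, -380.9, 16.0]
tool_rot: [[-0.971, 0.237, 0.002], [0.237, 0.971, -0.001], [-0.003, -0.0, -1.0]]
ft_force: [0.4, -0.3, 0.1]
gripper_width: 51.8
grip_force: 0.0
```

>>> send_rows:
  series:
    - [0, 0, 0, 0, 0, 0, -0.1]
    - [0, 0, 0, 0, 0, 0, -0.1]
    - [0, 0, -0.72, 0, 0, 0, -0.1]
    - [0, 0, -0.71, 0, 0, 0, -0.1]
    - [0, 0, -0.72, 0, 0, 0, -0.1]
    - [0, 0, -0.71, 0, 0, 0, -0.1]
    - [0, 0, 0, 0, 0, 0, -0.1]
    - [0, 0, 0, 0, 0, 0, -0.1]

```text
time_s: 40.75
tool_pos: [538.4, -381.0, 100.8]
tool_rot: [[-0.971, 0.238, 0.001], [0.238, 0.971, -0.001], [-0.002, -0.001, -1.0]]
ft_force: [-1.3, 0.0, -3.7]
gripper_width: 42.2
grip_force: 83.5
```

```bash
python3 -c "
from h import *
carry(5)"
```

```text
t 40.8 tcp [ 538.4 -381.   100.8] yaw -13.7 panel [ -52.9 -548.6] F [-1.3  0.  -3.7] w 42.2 g 83.5
[[0.41,0.85,0,0,0,-0.22,-0.1],[0.39,0.86,0,0,0,-0.22,-0.1],[0.37,0.87,0,0,0,-0.22,-0.1],[0.35,0.88,0,0,0,-0.22,-0.1],[0.33,0.89,0,0,0,-0.21,-0.1],[0.31,0.9,0,0,0,-0.22,-0.1],[0.29,0.9,0,0,0,-0.21,-0.1],[0.27,0.91,0,0,0,-0.22,-0.1],[0.25,0.91,0,0,0,-0.21,-0.1],[0.23,0.92,0,0,0,-0.22,-0.1]]
[[0.21,0.93,0,0,0,-0.21,-0.1],[0.19,0.93,0,0,0,-0.22,-0.1],[0.17,0.93,0.01,0,0,-0.21,-0.1],[0.15,0.94,0,0,0,-0.22,-0.1],[0.13,0.94,0.01,0,0,-0.21,-0.1],[0.11,0.95,0,0,0,-0.22,-0.1],[0.1,0.94,0.01,0,0,-0.21,-0.1],[0,0,0,0,0,0,-0.1],[0,0,0,0,0,0,-0.1],[0,0,0.71,0,0,0,-0.1]]
[[0,0,0.72,0,0,0,-0.1],[0,0,0,0,0,0,-0.1],[0,0,0,0,0,0,-0.1]]
end [4.371e+02 9.190e+01 5.700e+01 1.000e-01]
```

>>> send_rows:
  series:
    - [0.41, 0.85, 0, 0, 0, -0.22, -0.1]
    - [0.39, 0.86, 0, 0, 0, -0.22, -0.1]
    - [0.37, 0.87, 0, 0, 0, -0.22, -0.1]
    - [0.35, 0.88, 0, 0, 0, -0.22, -0.1]
    - [0.33, 0.89, 0, 0, 0, -0.21, -0.1]
    - [0.31, 0.9, 0, 0, 0, -0.22, -0.1]
    - [0.29, 0.9, 0, 0, 0, -0.21, -0.1]
    - [0.27, 0.91, 0, 0, 0, -0.22, -0.1]
    - [0.25, 0.91, 0, 0, 0, -0.21, -0.1]
    - [0.23, 0.92, 0, 0, 0, -0.22, -0.1]

```text
time_s: 41.58
tool_pos: [477.6, -101.6, 98.8]
tool_rot: [[-1.0, 0.012, -0.003], [0.012, 1.0, 0.001], [0.003, 0.001, -1.0]]
ft_force: [0.1, 0.3, -4.0]
gripper_width: 42.6
grip_force: 83.2
```

>>> send_rows:
  series:
    - [0.21, 0.93, 0, 0, 0, -0.21, -0.1]
    - [0.19, 0.93, 0, 0, 0, -0.22, -0.1]
    - [0.17, 0.93, 0.01, 0, 0, -0.21, -0.1]
    - [0.15, 0.94, 0, 0, 0, -0.22, -0.1]
    - [0.13, 0.94, 0.01, 0, 0, -0.21, -0.1]
    - [0.11, 0.95, 0, 0, 0, -0.22, -0.1]
    - [0.1, 0.94, 0.01, 0, 0, -0.21, -0.1]
    - [0, 0, 0, 0, 0, 0, -0.1]
    - [0, 0, 0, 0, 0, 0, -0.1]
    - [0, 0, 0.71, 0, 0, 0, -0.1]

```text
time_s: 42.42
tool_pos: [437.8, 91.9, 79.0]
tool_rot: [[-0.99, -0.143, 0.003], [-0.143, 0.99, 0.001], [-0.003, 0.0, -1.0]]
ft_force: [1.1, 0.4, -3.9]
gripper_width: 42.9
grip_force: 83.6
```

>>> send_rows:
  series:
    - [0, 0, 0.6, 0, 0, 0, -0.1]
    - [0, 0, 0, 0, 0, 0, -0.1]
    - [0, 0, 0, 0, 0, 0, -0.1]

```text
time_s: 42.67
tool_pos: [435.7, 90.7, 59.1]
tool_rot: [[-0.99, -0.143, -0.003], [-0.143, 0.99, -0.002], [0.003, -0.002, -1.0]]
ft_force: [0.2, 0.2, -3.3]
gripper_width: 42.8
grip_force: 83.3
```

```bash
python3 -c "
from h import *
held(5)"
```

```text
t 42.7 tcp [435.7  90.7  59.1] yaw 8.2 panel [-86.6 -67.1] F [ 0.2  0.2 -3.3] w 42.8 g 83.3
held near end x -136.5 centre -86.5 top z-tcp 25.9
[[-0.03,0.01,0.5,0,0,-0.01,-0.1],[-0.02,0.02,0.49,0,0,0,-0.1],[0,0,0,0,0,0,-0.1],[0,0,0.08,0,0,0,-0.1],[0,0,0.07,0,0,0,-0.1],[0,0,0,0,0,0,-0.1],[0,0,0,0,0,0,0.25],[0,0,0,0,0,0,0.25],[0,0,0,0,0,0,0.25],[0,0,-0.72,0,0,0,0.25]]
[[0,0,-0.71,0,0,0,0.25],[0,0,-0.72,0,0,0,0.25],[0.01,-0.62,0,0,0,0,-1],[0,-0.63,0,0,0,0,-1],[0.01,-0.62,0,0,0,0,-1],[0,0,0,0,0,0,-1],[0,0,0.66,0,0,0,-1],[0,0,0.65,0,0,0,-1],[0,0,0.66,0,0,0,-1],[0,0,0,0,0,0,-1]]
[[0,0.33,0,0,0,0,-1],[0,0.33,0,0,0,0,-1],[0,0.34,0,0,0,0,-1],[0,0.13,0,0,0,0,-1],[0,0.13,0,0,0,0,-1],[0,0.14,0,0,0,0,-1],[0,0,0,0,0,0,-1]]
end [4.391e+02 7.810e+01 3.100e+01 1.000e-01]
```

>>> send_rows:
  series:
    - [-0.03, 0.01, 0.5, 0, 0, -0.01, -0.1]
    - [-0.02, 0.02, 0.49, 0, 0, 0, -0.1]
    - [0, 0, 0, 0, 0, 0, -0.1]
    - [0, 0, 0.08, 0, 0, 0, -0.1]
    - [0, 0, 0.03, 0, 0, 0, -0.1]
    - [0, 0, 0, 0, 0, 0, -0.1]
    - [0, 0, 0, 0, 0, 0, 0.25]
    - [0, 0, 0, 0, 0, 0, 0.25]
    - [0, 0, 0, 0, 0, 0, 0.25]
    - [0, 0, -0.72, 0, 0, 0, 0.25]

```text
time_s: 43.55
tool_pos: [437.0, 93.3, 46.9]
tool_rot: [[-0.989, -0.147, -0.003], [-0.147, 0.989, -0.002], [0.004, -0.002, -1.0]]
ft_force: [0.7, 0.7, -0.0]
gripper_width: 53.4
grip_force: 0.0
```

>>> send_rows:
  series:
    - [0, 0, -0.71, 0, 0, 0, 0.25]
    - [0, 0, -0.68, 0, 0, 0, 0.25]
    - [0.01, -0.62, 0, 0, 0, 0, -1]
    - [0, -0.63, 0, 0, 0, 0, -1]
    - [0.01, -0.62, 0, 0, 0, 0, -1]
    - [0, 0, 0, 0, 0, 0, -1]
    - [0, 0, 0.66, 0, 0, 0, -1]
    - [0, 0, 0.65, 0, 0, 0, -1]
    - [0, 0, 0.66, 0, 0, 0, -1]
    - [0, 0, 0, 0, 0, 0, -1]

```text
time_s: 44.38
tool_pos: [444.5, 38.3, 29.2]
tool_rot: [[-0.989, -0.147, -0.003], [-0.147, 0.989, -0.001], [0.003, -0.001, -1.0]]
ft_force: [-0.6, -0.3, -0.4]
gripper_width: 0.0
grip_force: 0.0
```

>>> send_rows:
  series:
    - [0, 0.33, 0, 0, 0, 0, -1]
    - [0, 0.33, 0, 0, 0, 0, -1]
    - [0, 0.34, 0, 0, 0, 0, -1]
    - [0, 0.13, 0, 0, 0, 0, -1]
    - [0, 0.13, 0, 0, 0, 0, -1]
    - [0, 0.14, 0, 0, 0, 0, -1]
    - [0, 0, 0, 0, 0, 0, -1]

```text
time_s: 44.97
tool_pos: [439.7, 80.0, 31.6]
tool_rot: [[-0.989, -0.146, 0.001], [-0.146, 0.989, 0.001], [-0.001, 0.001, -1.0]]
ft_force: [0.3, -0.9, 0.8]
gripper_width: -0.1
grip_force: 0.4
```

>>> send_rows:
  series:
    - [0, 0.05, 0, 0, 0, 0, -1]
    - [0, 0.05, 0, 0, 0, 0, -1]
    - [0, 0, 0, 0, 0, 0, -1]

```text
time_s: 45.22
tool_pos: [439.3, 80.2, 31.4]
tool_rot: [[-0.99, -0.143, 0.0], [-0.143, 0.99, -0.003], [0.0, -0.003, -1.0]]
ft_force: [0.8, -5.9, 3.0]
gripper_width: 0.3
grip_force: 2.9
```

```bash
python3 -c "
from h import *
where()
p=pose()[0];b=w2p(*p[:2])
X=34
plan([(*p2w(b[0],b[1]-6),p[2],8.3,-1,6),(*p2w(b[0],b[1]-12),120,8.3,-1,27),(*p2w(-85,-46),180,8.3,-1,27,2)])
print()
plan([(*p2w(-85,-46),180,8.3,-1,6)][:0]+[(*p2w(X,116),180,8.3,-1,28,1),(*p2w(X,116),92,8.3,-1,24,2)],start=np.r_[p2w(-85,-46),180,np.deg2rad(8.3)])"
```

```text
t 45.2 tcp [439.3  80.2  31.4] yaw 8.2 panel [-84.6 -77.9] F [ 0.8 -5.9  3. ] w 0.3 g 2.9
[[0,-0.2,0,0,0,-0.01,-1],[0,-0.05,-0.74,0,0,0,-1],[0,-0.05,-0.74,0,0,0,-1],[0,-0.05,-0.74,0,0,0,-1],[0,-0.05,-0.73,0,0,0,-1],[0,0.49,-0.67,0,0,0,-1],[0.01,0.49,-0.67,0,0,0,-1],[0,0.48,-0.66,0,0,0,-1],[0,0,0,0,0,0,-1],[0,0,0,0,0,0,-1]]
end [4.344e+02 1.117e+02 1.799e+02 1.000e-01]

[[-0.5,0.67,0,0,0,0,-1],[-0.5,0.68,0,0,0,0,-1],[-0.49,0.67,0,0,0,0,-1],[-0.5,0.68,0,0,0,0,-1],[-0.49,0.67,0,0,0,0,-1],[-0.5,0.68,0,0,0,0,-1],[-0.49,0.67,0,0,0,0,-1],[-0.5,0.68,0,0,0,0,-1],[0,0,0,0,0,0,-1],[0,0,0.73,0,0,0,-1]]
[[0,0,0.73,0,0,0,-1],[0,0,0.74,0,0,0,-1],[0,0,0.73,0,0,0,-1],[0,0,0,0,0,0,-1],[0,0,0,0,0,0,-1]]
end [5.287e+02 2.893e+02 9.210e+01 1.000e-01]
```

>>> send_rows:
  series:
    - [0, -0.2, 0, 0, 0, -0.01, -1]
    - [0, -0.05, -0.74, 0, 0, 0, -1]
    - [0, -0.05, -0.74, 0, 0, 0, -1]
    - [0, -0.05, -0.74, 0, 0, 0, -1]
    - [0, -0.05, -0.73, 0, 0, 0, -1]
    - [0, 0.49, -0.67, 0, 0, 0, -1]
    - [0.01, 0.49, -0.67, 0, 0, 0, -1]
    - [0, 0.48, -0.66, 0, 0, 0, -1]
    - [0, 0, 0, 0, 0, 0, -1]
    - [0, 0, 0, 0, 0, 0, -1]

```text
time_s: 46.05
tool_pos: [434.7, 114.8, 180.3]
tool_rot: [[-0.989, -0.148, 0.002], [-0.148, 0.989, 0.002], [-0.003, 0.002, -1.0]]
ft_force: [-0.4, -0.9, 0.4]
gripper_width: 0.0
grip_force: 0.0
```

>>> send_rows:
  series:
    - [-0.5, 0.67, 0, 0, 0, 0, -1]
    - [-0.5, 0.68, 0, 0, 0, 0, -1]
    - [-0.49, 0.67, 0, 0, 0, 0, -1]
    - [-0.5, 0.68, 0, 0, 0, 0, -1]
    - [-0.49, 0.67, 0, 0, 0, 0, -1]
    - [-0.5, 0.68, 0, 0, 0, 0, -1]
    - [-0.49, 0.67, 0, 0, 0, 0, -1]
    - [-0.5, 0.68, 0, 0, 0, 0, -1]
    - [0, 0, 0, 0, 0, 0, -1]
    - [0, 0, 0, 0, 0, 0, -1]

```text
time_s: 46.88
tool_pos: [527.9, 291.3, 177.7]
tool_rot: [[-0.989, -0.147, -0.002], [-0.147, 0.989, -0.001], [0.002, -0.001, -1.0]]
ft_force: [-0.7, -1.0, -0.4]
gripper_width: -0.2
grip_force: 0.0
```

```bash
python3 -c "
from h import *
where()
f=grab_frame('wrist');save(f,'w5')
P=wworld(f);P[...,:2]=(P[...,:2]-PC)@Rz(TH);x,y,z=np.moveaxis(P,-1,0);ok=f['depth']>0
k=P[ok&(abs(z-53)<4)&(abs(x+85)<70)&(y>-140)&(y<155)];print(len(k),np.percentile(k,1,0).round(1),np.percentile(k,99,0).round(1))
plan([(*p2w(34,115),92,8.3,-1,24,2)])
"
```

```text
t 46.9 tcp [527.9 291.3 177.7] yaw 8.5 panel [ 33.5 118.2] F [-0.7 -1.  -0.4] w -0.2 g 0.0
22898 [-133.   -59.1   51.2] [-35.8 153.   55.7]
[[-0.01,-0.01,0.72,0,0,0,-1],[-0.01,-0.02,0.71,0,0,0.01,-1],[-0.01,-0.01,0.72,0,0,0,-1],[0,-0.02,0.71,0,0,0.01,-1],[0,0,0,0,0,0,-1],[0,0,0,0,0,0,-1]]
end [5.288e+02 2.881e+02 9.200e+01 1.000e-01]
```

View pics/w5.png

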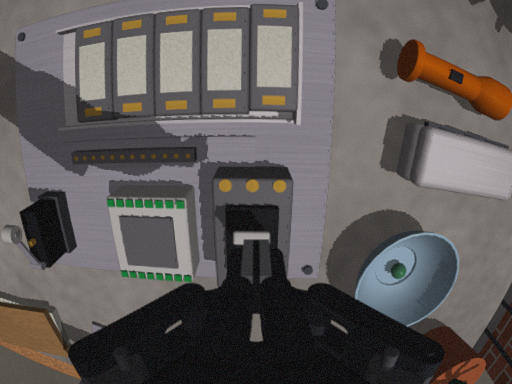

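All five packs stand tight together against the end wall, from (75,70) to (298,60). I'll check where the paddle tip at (252,237) is relative to the fingers.

```bash
python3 -c "
from h import *
f=grab_frame('wrist')
P=wworld(f);P[...,:2]=(P[...,:2]-PC)@Rz(TH)
for v in range(208,250,6): print(v,[P[v,u].round(0).tolist() for u in(240,252,266)])
"
```

```text
208 [[50.0, 103.0, 67.0], [49.0, 114.0, 69.0], [50.0, 127.0, 67.0]]
214 [[55.0, 103.0, 69.0], [55.0, 114.0, 69.0], [55.0, 127.0, 69.0]]
220 [[62.0, 102.0, 67.0], [61.0, 114.0, 69.0], [61.0, 127.0, 69.0]]
226 [[67.0, 102.0, 69.0], [67.0, 114.0, 69.0], [67.0, 127.0, 70.0]]
232 [[55.0, 105.0, 106.0], [56.0, 114.0, 105.0], [56.0, 126.0, 104.0]]
238 [[60.0, 105.0, 108.0], [60.0, 114.0, 107.0], [60.0, 126.0, 108.0]]
244 [[65.0, 104.0, 109.0], [21.0, 115.0, 189.0], [21.0, 123.0, 188.0]]
```

>>> send_rows:
  series:
    - [0, -0.02, 0.72, 0, 0, 0, -1]
    - [0, -0.02, 0.71, 0, 0, 0.01, -1]
    - [0, -0.02, 0.72, 0, 0, 0, -1]
    - [0, -0.02, 0.71, 0, 0, 0.01, -1]
    - [0, 0, 0, 0, 0, 0, -1]
    - [0, 0, 0, 0, 0, 0, -1]

```text
time_s: 47.48
tool_pos: [527.8, 286.9, 93.0]
tool_rot: [[-0.99, -0.143, -0.002], [-0.143, 0.99, -0.003], [0.003, -0.002, -1.0]]
ft_force: [-0.6, 0.1, 0.5]
gripper_width: 0.2
grip_force: 0.0
```

>>> send_rows:
  series:
    - [-0.24, 0, 0, 0, 0, 0, -1]
    - [-0.24, 0, 0, 0, 0, 0, -1]
    - [-0.24, 0, 0, 0, 0, 0, -1]
    - [-0.24, 0, 0, 0, 0, 0, -1]
    - [-0.24, 0, 0, 0, 0, 0, -1]
    - [-0.16, 0, 0, 0, 0, 0, -1]
    - [-0.16, 0, 0, 0, 0, 0, -1]
    - [-0.16, 0, 0, 0, 0, 0, -1]
    - [0, 0, 0, 0, 0, 0, -1]

```text
time_s: 48.23
tool_pos: [579.5, 296.3, 93.5]
tool_rot: [[-0.99, -0.144, 0.001], [-0.144, 0.99, 0.001], [-0.001, 0.0, -1.0]]
ft_force: [-1.1, 0.8, 0.5]
gripper_width: -0.0
grip_force: 0.3
```

```bash
python3 -c "
from h import *
where()"
```

```text
t 48.2 tcp [579.5 296.3  93.5] yaw 8.3 panel [ 85.3 115.7] F [-1.1  0.8  0.5] w -0.0 g 0.3
```

>>> send_rows:
  series:
    - [-0.1, 0, 0, 0, 0, 0, -1]
    - [-0.1, 0, 0, 0, 0, 0, -1]

```text
time_s: 48.4
tool_pos: [583.7, 296.8, 93.4]
tool_rot: [[-0.989, -0.145, -0.002], [-0.145, 0.989, -0.001], [0.002, -0.001, -1.0]]
ft_force: [-3.4, -0.3, -1.6]
gripper_width: -0.3
grip_force: 1.4
```

>>> send_rows:
  series:
    - [-0.05, 0, 0, 0, 0, 0, -1]
    - [0, 0, 0, 0, 0, 0, -1]

```text
time_s: 48.57
tool_pos: [585.6, 297.1, 93.5]
tool_rot: [[-0.99, -0.144, -0.001], [-0.144, 0.99, -0.001], [0.001, -0.0, -1.0]]
ft_force: [-3.4, -0.6, -1.0]
gripper_width: -0.2
grip_force: 1.4
```

```bash
python3 -c "
from h import *
where()
plan([(*p2w(65,115),94,8.3,-1,15),(*p2w(65,115),170,8.3,-1,26),(*p2w(75,-145),170,8.3,-1,28,3)])"
```

```text
t 48.6 tcp [585.6 297.1  93.5] yaw 8.3 panel [ 91.4 115.6] F [-3.4 -0.6 -1. ] w -0.2 g 1.4
[[0.44,-0.01,-0.01,0,0,0,-1],[0.44,-0.01,-0.01,0,0,0,-1],[0,0,-0.84,0,0,0,-1],[0,0,-0.84,0,0,0,-1],[0,0,-0.85,0,0,0,-1],[-0.03,-0.87,0,0,0,0,-1],[-0.03,-0.87,0,0,0,0,-1],[-0.03,-0.87,0,0,0,0,-1],[-0.03,-0.87,0,0,0,0,-1],[-0.03,-0.86,0,0,0,0,-1]]
[[-0.04,-0.87,0,0,0,0,-1],[-0.03,-0.86,0,0,0,0,-1],[-0.04,-0.87,0,0,0,0,-1],[-0.03,-0.86,0,0,0,0,-1],[-0.04,-0.87,0,0,0,0,-1],[0,0,0,0,0,0,-1],[0,0,0,0,0,0,-1],[0,0,0,0,0,0,-1]]
end [6.069e+02 3.670e+01 1.700e+02 1.000e-01]
```

Only the 3.4 N of the stiff toggle so far, so it isn't at the stop yet. I'll keep pushing.

>>> send_rows:
  series:
    - [-0.06, 0, 0, 0, 0, 0, -1]
    - [-0.06, 0, 0, 0, 0, 0, -1]
    - [0, 0, 0, 0, 0, 0, -1]

```text
time_s: 48.82
tool_pos: [586.0, 297.1, 93.4]
tool_rot: [[-0.989, -0.145, -0.006], [-0.145, 0.989, -0.003], [0.007, -0.002, -1.0]]
ft_force: [-10.0, -1.9, 2.3]
gripper_width: 0.0
grip_force: 5.0
```

>>> send_rows:
  series:
    - [-0.05, 0, 0, 0, 0, 0, -1]
    - [0, 0, 0, 0, 0, 0, -1]

```text
time_s: 48.98
tool_pos: [586.1, 297.2, 93.3]
tool_rot: [[-0.989, -0.146, -0.009], [-0.146, 0.989, -0.004], [0.009, -0.003, -1.0]]
ft_force: [-11.6, -3.4, 4.9]
gripper_width: 0.2
grip_force: 6.6
```

>>> send_rows:
  series:
    - [0.5, -0.01, 0, 0, 0, 0, -1]
    - [0.5, -0.01, 0, 0, 0, 0, -1]
    - [0, 0, -0.84, 0, 0, 0, -1]
    - [0, 0, -0.84, 0, 0, 0, -1]
    - [0, 0, -0.85, 0, 0, 0, -1]
    - [-0.03, -0.87, 0, 0, 0, 0, -1]
    - [-0.03, -0.87, 0, 0, 0, 0, -1]
    - [-0.03, -0.87, 0, 0, 0, 0, -1]
    - [-0.03, -0.87, 0, 0, 0, 0, -1]
    - [-0.03, -0.86, 0, 0, 0, 0, -1]

```text
time_s: 49.82
tool_pos: [586.7, 163.5, 170.7]
tool_rot: [[-0.99, -0.144, 0.004], [-0.144, 0.99, 0.001], [-0.004, -0.0, -1.0]]
ft_force: [0.1, 0.6, -0.7]
gripper_width: 0.1
grip_force: 0.0
```

>>> send_rows:
  series:
    - [-0.04, -0.87, 0, 0, 0, 0, -1]
    - [-0.03, -0.86, 0, 0, 0, 0, -1]
    - [-0.04, -0.87, 0, 0, 0, 0, -1]
    - [-0.03, -0.86, 0, 0, 0, 0, -1]
    - [-0.04, -0.87, 0, 0, 0, 0, -1]
    - [0, 0, 0, 0, 0, 0, -1]
    - [0, 0, 0, 0, 0, 0, -1]
    - [0, 0, 0, 0, 0, 0, -1]

```text
time_s: 50.48
tool_pos: [609.6, 37.8, 170.4]
tool_rot: [[-0.99, -0.144, 0.002], [-0.144, 0.99, 0.001], [-0.003, 0.001, -1.0]]
ft_force: [1.0, 0.6, -1.2]
gripper_width: -0.1
grip_force: 0.0
```

```bash
python3 -c "
from h import *
where()
f=grab_frame('wrist');save(f,'w6')
P=wworld(f);P[...,:2]=(P[...,:2]-PC)@Rz(TH);x,y,z=np.moveaxis(P,-1,0);ok=f['depth']>0
for n,m in(('roller',(z>104)&(z<120)&(abs(y+145)<30)&(abs(x-80)<40)),('sw',(abs(z-73)<3)&(abs(y+145)<30)&(abs(x-95)<60)),('tip',(z>100)&(z<113)&(abs(y-115)<30)&(abs(x-85)<60))):
    k=P[ok&m];print(n,len(k))
    if len(k):print(np.percentile(k,1,0).round(1),np.percentile(k,99,0).round(1))
"
```

```text
t 50.5 tcp [609.6  37.8 170.4] yaw 8.3 panel [  77.9 -144.5] F [ 1.   0.6 -1.2] w -0.1 g 0.0
roller 619
[  60.5 -154.6  106. ] [  78.2 -135.5  116.8]
sw 1198
[  57.4 -159.2   70.7] [ 125.2 -131.5   75. ]
tip 272
[102.8  98.9 100.1] [116.2 128.2 109.7]
```

View pics/w6.png

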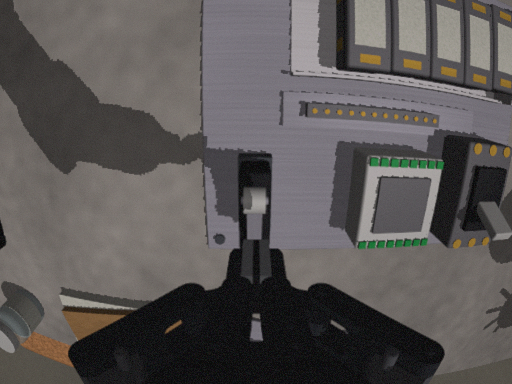

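The white roller is at (255,200), panel x about 70, and the toggle shows on at (493,220). I'll come down over the roller.

>>> send_rows:
  series:
    - [0.3, 0, 0.4, 0, 0, 0, -1]
    - [0, 0, 0.5, 0, 0, 0, -1]
    - [0, 0, 0.4, 0, 0, 0, -1]
    - [0, 0, 0.27, 0, 0, 0, -1]
    - [0, 0, 0, 0, 0, 0, -1]
    - [0, 0, 0, 0, 0, 0, -1]
    - [0, 0, 0, 0, 0, 0, -1]

```text
time_s: 51.12
tool_pos: [600.4, 36.5, 123.2]
tool_rot: [[-0.989, -0.145, 0.001], [-0.145, 0.989, 0.001], [-0.001, 0.0, -1.0]]
ft_force: [-0.0, -0.1, 0.5]
gripper_width: -0.2
grip_force: 0.0
```

```bash
python3 -c "
from h import *
where()"
```

```text
t 51.1 tcp [600.4  36.5 123.2] yaw 8.3 panel [  68.6 -144.5] F [-0.  -0.1  0.5] w -0.2 g 0.0
```

>>> send_rows:
  series:
    - [0, 0, 0.1, 0, 0, 0, -1]
    - [0, 0, 0.1, 0, 0, 0, -1]
    - [0, 0, 0, 0, 0, 0, -1]

```text
time_s: 51.37
tool_pos: [599.6, 35.7, 116.4]
tool_rot: [[-0.99, -0.144, -0.0], [-0.144, 0.99, -0.0], [0.0, -0.0, -1.0]]
ft_force: [-0.5, -0.9, -0.2]
gripper_width: -0.2
grip_force: 0.0
```

>>> send_rows:
  series:
    - [0, 0, 0.05, 0, 0, 0, -1]
    - [0, 0, 0, 0, 0, 0, -1]

```text
time_s: 51.53
tool_pos: [599.9, 35.9, 115.3]
tool_rot: [[-0.99, -0.144, 0.0], [-0.144, 0.99, 0.0], [-0.0, 0.0, -1.0]]
ft_force: [-0.7, 0.0, 0.1]
gripper_width: 0.3
grip_force: 0.5
```

>>> send_rows:
  series:
    - [0, 0, 0.05, 0, 0, 0, -1]
    - [0, 0, 0, 0, 0, 0, -1]

```text
time_s: 51.7
tool_pos: [599.1, 35.8, 113.8]
tool_rot: [[-0.99, -0.144, -0.001], [-0.144, 0.99, -0.0], [0.001, -0.0, -1.0]]
ft_force: [-3.6, -0.6, 4.9]
gripper_width: -0.1
grip_force: 2.5
```

>>> send_rows:
  series:
    - [0, 0, 0.05, 0, 0, 0, -1]
    - [0, 0, 0, 0, 0, 0, -1]

```text
time_s: 51.87
tool_pos: [598.6, 35.7, 112.3]
tool_rot: [[-0.99, -0.144, -0.002], [-0.144, 0.99, -0.001], [0.002, -0.0, -1.0]]
ft_force: [-3.9, -0.9, 5.1]
gripper_width: 0.1
grip_force: 2.9
```

>>> send_rows:
  series:
    - [0, 0, 0.05, 0, 0, 0, -1]
    - [0, 0, 0.05, 0, 0, 0, -1]
    - [0, 0, 0, 0, 0, 0, -1]

```text
time_s: 52.12
tool_pos: [598.3, 35.6, 109.2]
tool_rot: [[-0.99, -0.144, -0.003], [-0.144, 0.99, -0.001], [0.003, -0.001, -1.0]]
ft_force: [-3.9, -0.4, 6.0]
gripper_width: 0.1
grip_force: 3.2
```

>>> send_rows:
  series:
    - [0, 0, 0.05, 0, 0, 0, -1]
    - [0, 0, 0.03, 0, 0, 0, -1]
    - [0, 0, 0, 0, 0, 0, -1]

```text
time_s: 52.37
tool_pos: [598.0, 35.6, 106.9]
tool_rot: [[-0.99, -0.144, -0.003], [-0.144, 0.99, -0.001], [0.003, -0.001, -1.0]]
ft_force: [-4.6, -0.6, 6.3]
gripper_width: 0.1
grip_force: 3.5
```

```bash
python3 -c "
from h import *
where()"
```

```text
t 52.4 tcp [598.   35.6 106.9] yaw 8.3 panel [  66.1 -145. ] F [-4.6 -0.6  6.3] w 0.1 g 3.5
```

>>> send_rows:
  series:
    - [0, 0, 0.05, 0, 0, 0, -1]
    - [0, 0, 0.04, 0, 0, 0, -1]
    - [0, 0, 0, 0, 0, 0, -1]
    - [0, 0, 0, 0, 0, 0, -1]

```text
time_s: 52.7
tool_pos: [598.2, 35.6, 104.3]
tool_rot: [[-0.99, -0.144, -0.003], [-0.144, 0.99, -0.001], [0.003, -0.001, -1.0]]
ft_force: [-4.6, -0.4, 7.0]
gripper_width: 0.1
grip_force: 3.7
```

```bash
python3 -c "
from h import *
where()
f=grab_frame('wrist');s=f['image'][150:260,200:310];cv2.imwrite('pics/w7.png',cv2.resize(s[...,::-1],None,fx=5,fy=5,interpolation=cv2.INTER_CUBIC))"
```

```text
t 52.7 tcp [598.2  35.6 104.3] yaw 8.3 panel [  66.2 -145. ] F [-4.6 -0.4  7. ] w 0.1 g 3.7
```

View pics/w7.png

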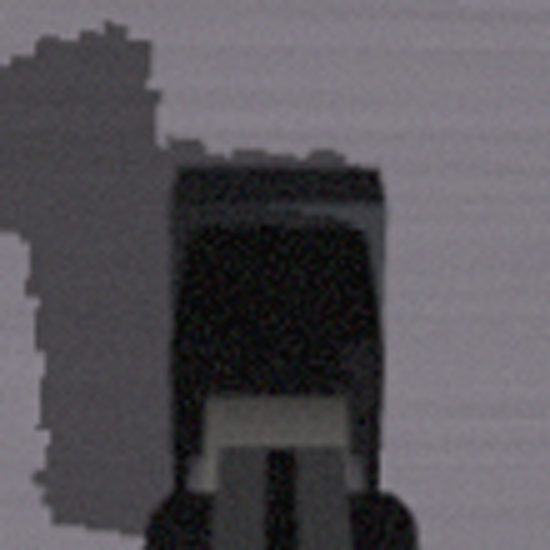

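The fingertips sit squarely on the roller, and the force resolved along the lever is about 5.6 N, so it is past the click and short of overtravel. I'll hold, then release.

>>> send_rows:
  series:
    - [0, 0, 0, 0, 0, 0, -1]
    - [0, 0, 0, 0, 0, 0, -1]
    - [0, 0, 0, 0, 0, 0, -1]
    - [0, 0, 0, 0, 0, 0, -1]
    - [0, 0, 0, 0, 0, 0, -1]
    - [0, 0, 0, 0, 0, 0, -1]
    - [0, 0, 0, 0, 0, 0, -1]
    - [0, 0, 0, 0, 0, 0, -1]
    - [0, 0, 0, 0, 0, 0, -1]
    - [0, 0, 0, 0, 0, 0, -1]

```text
time_s: 53.58
tool_pos: [598.2, 35.7, 104.3]
tool_rot: [[-0.99, -0.144, -0.003], [-0.144, 0.99, -0.001], [0.003, -0.001, -1.0]]
ft_force: [-4.9, 0.4, 6.6]
gripper_width: -0.2
grip_force: 3.7
```

>>> send_rows:
  series:
    - [0, 0, -0.2, 0, 0, 0, -1]
    - [0, 0, -0.3, 0, 0, 0, -1]
    - [0, 0, -0.6, 0, 0, 0, -1]
    - [0, 0, -0.9, 0, 0, 0, -1]
    - [0, 0, -0.9, 0, 0, 0, -1]
    - [0.3, -0.9, 0, 0, 0, 0, -1]
    - [0.3, -0.9, 0, 0, 0, 0, -1]
    - [0.3, -0.9, 0, 0, 0, 0, -1]
    - [0.3, -0.9, 0, 0, 0, 0, -1]
    - [0, 0, 0, 0, 0, 0, -1]

```text
time_s: 54.42
tool_pos: [578.2, -85.1, 190.7]
tool_rot: [[-0.991, -0.134, -0.002], [-0.134, 0.991, -0.007], [0.003, -0.006, -1.0]]
ft_force: [-0.6, -0.3, -1.0]
gripper_width: 0.1
grip_force: 0.0
```

```bash
python3 -c "
from h import *
where()
f=grab_frame('top');save(f,'top9')
for n in('top','w'):
    f=grab_frame('top' if n=='top' else 'wrist')
    P=world(f) if n=='top' else wworld(f)
    P[...,:2]=(P[...,:2]-PC)@Rz(TH);x,y,z=np.moveaxis(P,-1,0);ok=f['depth']>0
    for a,m in(('roller',(z>104)&(z<120)&(abs(y+145)<20)&(abs(x-75)<30)),('tip',(z>99)&(z<113)&(abs(y-115)<30)&(abs(x-85)<60)),('packs',(abs(z-53)<4)&(abs(x+85)<70)&(y>-140)&(y<155))):
        k=P[ok&m]
        if len(k):print(n,a,len(k),k.mean(0).round(1),np.percentile(k,1,0).round(1),np.percentile(k,99,0).round(1))
"
```

```text
t 54.4 tcp [578.2 -85.1 190.7] yaw 7.7 panel [  29.1 -261.6] F [-0.6 -0.3 -1. ] w 0.1 g 0.0
top roller 34 [  67.4 -146.5  111.8] [  58.3 -154.4  105.3] [  77.6 -138.8  116.2]
top tip 42 [107.9 111.2 104.7] [100.1  98.5  99.4] [115.4 126.4 110.6]
top packs 1873 [-86.7  43.8  52.3] [-134.9  -63.4   49.1] [-37.4 151.6  56.5]
w roller 426 [  67.2 -146.9  112. ] [  59.8 -155.2  104.3] [  77.8 -137.1  116.6]
w packs 6568 [-83.2  -9.3  53.7] [-132.6  -63.8   50.1] [-35.3  59.8  55.7]
```

View pics/top9.png

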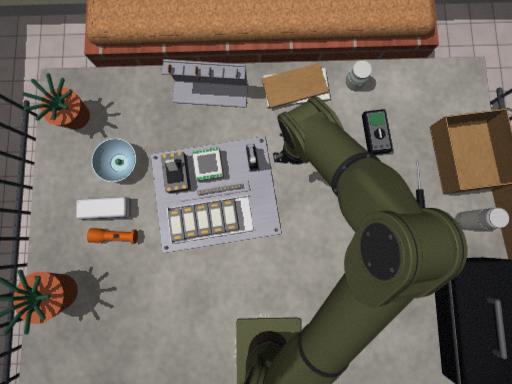

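The top view shows five packs tight together in the tray at (175–230, 215). The toggle is on, the roller is back up at 112 mm, and the bystanders haven't moved. Handing in.

```bash
python3 -c "
from cell import *
print(job_done())"
```

```text
the job is handed in; nothing more can be done
None
```

The job is done and handed in at about 54 s: I switched the isolator off, set all five packs tight against the tray's closed end, switched the isolator back on, and pressed the roller about 11 mm for roughly a second before releasing it.

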